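# Clear the scoop tray and pack the full canisters by weight

## Robot

A 6-joint arm with a two-finger parallel gripper is mounted at the origin on the work surface. World frame = base frame: x ahead of the robot, y to its left, z up, the work surface at z = 0. Lengths are in m, angles in rad, forces in N, time in s.
With the tool pointing down it reaches from about 0.35 to 0.775 m from the base axis. Payload 7.3 kg.
Tool frame: the origin (TCP) lies at the very end of the fingers, on their centre line; the grasp point (between the pads) lies 19 mm behind it; z points along the fingers, y is the line along which they close (so a half turn about z gives the same grasp; the last joint's range is limited). The gripper opens to 92 mm and grips with 3 to 60 N. Pads are 19 mm wide; open, the fingers measure 130 mm over their backs; the gripper's body (75 mm by 190 mm) begins 47 mm behind the grasp point.
Start: joints at [-1.414, 0.342, 1.524, -0, 1.275, -0.146], TCP at [0.157, -0.501, 0.227] pointing down, gripper open.
Joint ranges: [-2.53, 2.53], [-0.77, 2.02], [0.04, 2.7], [-1, 4.14], [0.28, 2.66], [-3.11, 3.11]. Speed limits (rad/s): [2.57, 2.57, 3.14, 3.14, 3.14, 3.14].

## Interface

Orientations are given as [roll, pitch, yaw] about the fixed x, y, z axes, in that order (R = Rz(yaw) Ry(pitch) Rx(roll)).
In Python, from cell import telemetry, eyes, job gives the robot as it stands.
- The arm moves only by the tool apply_moves, never from a script. Its arguments are lists of equal length, an entry for each row: "delta_pos": the shift along the world's x, y, z each as a share of 0.4 m, from -1 to 1, a list of three; "dr": the turn, a rotation vector about the world's x, y, z each as a share of 0.5 rad, from -1 to 1, a list of three; "jaw": the opening, from 0 (shut) to 1 (fully open). A call has 1 to 8 rows; each row is the pose to reach, as a shift and turn from the pose commanded when the call began; what a row does not reach only later rows make up. A row lasts 1/12 s, in which the tool goes at most 41.7 mm and 7.16 degrees, less where a joint would pass 70% of its speed; a pose out of reach is approached as far as the arm can. A call with a number of a shift or a turn outside -1 to 1 is refused whole. A call with a gripper value outside its range is refused whole. The fingers move at their own pace and stop on an object; "force" is the grip in N (left out, the last holds). Time passes only in rows, so rows that repeat a pose let the fingers close. It gives the time, the measured TCP pose, the force, the opening and the grip force at its end, in the units of the state.
- telemetry.observe(): the state, without advancing time (a new reading comes with each control period).
- eyes.read_camera(name): name is "scene" or "top" or "wrist"; returns the picture (384x512x3 uint8, red, green, blue); there is no depth.
- eyes.camera_model(name): a dict with "vertical_fov" (degrees; the focal length in pixels is half the picture's height over the tangent of half this angle, whatever the lens; pixels are square), "cx", "cy" (the principal point, pixels), "rvec" (rotation vector, rad) and "tvec" (3), from world to camera coordinates, as OpenCV has them; the wrist camera has in their place "hand_eye" (4x4, takes a point from camera to tool coordinates, whose origin is the TCP and whose axes are the flange's). Camera axes: x right, y down, z forward; pixel columns grow to the right and rows downward; lengths in m; the calibration is good to about 2 mm. A picture is of the moment at which its call begins: read the wrist's pose just before it. camera_model takes no time and is no camera call.
- job.hand_in(): hands the job in; it is judged then, once.
The state is a dict: "time": time; "qpos": joint angles; "qvel": joint speeds; "joint_efforts": joint torques, N m; "tool_pos": TCP position; "tool_rot": TCP orientation; "contact_force": force on the tool from outside, world axes, zero at the start; "torque": the same for the moment, N m; "opening": finger opening in m; "grip_force": force on a finger pad.
Only numpy, scipy, OpenCV 4.12 (cv2) and the standard library are available. Lean on these libraries where they do the work, as an engineer would, in place of code of your own. Each camera call takes 0.05 s, during which the arm holds its last target. There are 200 camera calls.

## Task

Tilt the organiser's bin well out, tip the clips out of the scoop tray into it, then put the tray back flat on its cork mat and shut the bin fully. The canisters all look alike, so lift each one to feel its weight: stand the full (heavy) ones upright in the emptied tray and the empty (light) ones upright in the ash rack, with no canister left on the desk. Leave the mug, the loupe and the film reel where they are.

Things in the scene. Friction and masses are not known exactly. Their poses are not given: they have to be found in the camera images.
- bin (a joint): tilt-out bin of the clear organiser: 0 = shut, 0.85 rad = fully out (end stop). It turns about its lower front edge, top coming forward (organiser's -x), and stays where left (hinge friction 0.15 N m, about 1 N at the tab). 132 mm wide, 95 deep, walls 4 to 5; front panel 118 tall plus the tab above it; sides 115 tall in the front half, 60 behind; back 60
- bin_hinge (a point): on the bin's hinge line (along y), mid-width, at its lower front edge, 12 mm above the desk; fixed. x points into the organiser (front to back), y left for one facing along x, z up. Organiser: fixed, 115 mm deep from here, roof top 141 above the desk, starting 15 behind the front; bin at y = -70 to 70, a column of three dummy trays (unused) at y = 70 to 169
- bin_tab (a point): middle of the top edge of the bin's black pull tab: 70 mm wide (y), 10 thick (x), 34 tall, standing on the front panel; this point is at x = 5, z = 152 from the hinge in the bin's frame. Axes turn with the bin. Shut, the tab stands 23 mm above the organiser's roof, just in front of it: fingers behind it can push it forward, or it can be pinched
- bin_in (a point): middle of the inside of the bin, at x = 50, z = 50 mm from the hinge in the bin's frame; axes turn with the bin (x front to back, z up along the front panel)
- rack: fixed shallow ash rack, the empties' place: open box 216 (x) by 96 (y) by 26 mm high, walls 6, floor 6 mm above the desk; origin at the centre of its underside, x along its length
- mat: fixed cork mat 250 (x) by 130 (y) by 3 mm thick, the tray's place; origin at the centre of its underside, on the desk
- tray: aluminium scoop tray, loose, 220 g, 204 mm long (x), 82 wide (y), floor 4, side walls 24 high, 4 thick; origin at the centre of its underside. Open -x end without lip: the pouring mouth. At the +x end a dark wooden grip plate across, 12 thick (x = 90 to 102), 50 wide, top 62 above the underside: pinch it along x from above. Tipped mouth down by 50 degrees, the clips slide out
- cup: bystander: white ceramic mug 76 mm wide, 85 high; origin under its centre
- loupe: bystander: black plastic loupe 48 mm wide, 44 high; origin under its centre
- reel: bystander: stainless film reel 90 mm wide, 40 high, lying flat; origin under its centre
- clip_1: stainless film-drying clip, loose, 46 (y) by 18 (x) by 16 mm, 45 g; origin at the centre of its underside; lies in the tray at the start (3 to 5 of the five are present)
- clip_2: stainless film-drying clip, loose, 46 (y) by 18 (x) by 16 mm, 45 g; origin at the centre of its underside; lies in the tray at the start (3 to 5 of the five are present)
- clip_3: stainless film-drying clip, loose, 46 (y) by 18 (x) by 16 mm, 45 g; origin at the centre of its underside; lies in the tray at the start (3 to 5 of the five are present)
- clip_4: stainless film-drying clip, loose, 46 (y) by 18 (x) by 16 mm, 45 g; origin at the centre of its underside; lies in the tray at the start (3 to 5 of the five are present)
- clip_5: stainless film-drying clip, loose, 46 (y) by 18 (x) by 16 mm, 45 g; origin at the centre of its underside; lies in the tray at the start (3 to 5 of the five are present)
- can_1: frosted canister with a grey lid, sealed, 54 mm in diameter, 48 mm high, standing; origin at the centre of its underside, z its axis. All look the same; full ones weigh about 220 to 310 g, empty ones about 35 to 50 g, which only lifting tells (3 to 5 of the six are present, in any mixture, names and places tell nothing)
- can_2: frosted canister with a grey lid, sealed, 54 mm in diameter, 48 mm high, standing; origin at the centre of its underside, z its axis. All look the same; full ones weigh about 220 to 310 g, empty ones about 35 to 50 g, which only lifting tells (3 to 5 of the six are present, in any mixture, names and places tell nothing)
- can_3: frosted canister with a grey lid, sealed, 54 mm in diameter, 48 mm high, standing; origin at the centre of its underside, z its axis. All look the same; full ones weigh about 220 to 310 g, empty ones about 35 to 50 g, which only lifting tells (3 to 5 of the six are present, in any mixture, names and places tell nothing)
- can_4: frosted canister with a grey lid, sealed, 54 mm in diameter, 48 mm high, standing; origin at the centre of its underside, z its axis. All look the same; full ones weigh about 220 to 310 g, empty ones about 35 to 50 g, which only lifting tells (3 to 5 of the six are present, in any mixture, names and places tell nothing)
- can_5: frosted canister with a grey lid, sealed, 54 mm in diameter, 48 mm high, standing; origin at the centre of its underside, z its axis. All look the same; full ones weigh about 220 to 310 g, empty ones about 35 to 50 g, which only lifting tells (3 to 5 of the six are present, in any mixture, names and places tell nothing)
- can_6: frosted canister with a grey lid, sealed, 54 mm in diameter, 48 mm high, standing; origin at the centre of its underside, z its axis. All look the same; full ones weigh about 220 to 310 g, empty ones about 35 to 50 g, which only lifting tells (3 to 5 of the six are present, in any mixture, names and places tell nothing)
Mind the look-alikes: they are no part of the job. Leave any green or orange look-alike of the can_2 alone.

How it is judged:
By the outcome, as a careful person would: the job done as asked, in the order asked, and still so for the second after the job is handed in, with the robot touching nothing.
Of can_1, can_2, can_3, can_4, can_5, can_6 only 3 to 5 are there at a start; the rules pass over those that are not, and their reading is None.
Of clip_1, clip_2, clip_3, clip_4, clip_5 only 3 to 5 are there at a start; the rules pass over those that are not, and their reading is None.
At some moment in a run one of can_1, can_2, can_3, can_4, can_5, can_6 may be knocked a few centimetres aside while the robot is not near it.
It also fails if it takes over 208 s, if anything falls off the work surface, if the arm or the gripper's body presses on something with over 40 N, if the wrist force passes 120 N, or if a joint passes its speed limit or range.

## Working session

There is one attempt and no reset: what is moved stays moved. The work goes in short steps, Python scripts to look and compute and a tool call to move; the robot and the scene stay as the last step left them, time stands still between calls to the robot, and variables do not carry over. Pictures are saved under pics/ and viewed, at most 14 in all, crops included, and the job is handed in when it is done.

Besides the shell and the picture viewer there is one more tool, called after "Call:" as a command line: name --argument value ..., lists and objects as JSON in quotes. apply_moves: Moves the arm, as the interface text tells. Its arguments: {"type":"object","properties":{"delta_pos":{"type":"array"},"dr":{"type":"array"},"jaw":{"type":"array"},"force":{"type":"number"}},"required":["delta_pos","dr","jaw"]}

```bash
mkdir -p pics; ls; cat > h.py <<'E'
import numpy as np, cv2
from cell import telemetry, eyes, job
def cam(n):
    m=eyes.camera_model(n); f=192/np.tan(np.radians(m['vertical_fov'])/2)
    K=np.array([[f,0,m['cx']],[0,f,m['cy']],[0,0,1.]]); return m,K
def px2w(n,u,v,z):
    m,K=cam(n); R=cv2.Rodrigues(np.array(m['rvec'],float))[0]; t=np.array(m['tvec'],float)
    c=-R.T@t; d=R.T@np.linalg.solve(K,[u,v,1.]); return c+d*(z-c[2])/d[2]
def w2px(n,P):
    m,K=cam(n); return cv2.projectPoints(np.array(P,float).reshape(-1,1,3),np.array(m['rvec'],float),np.array(m['tvec'],float),K,None)[0].reshape(-1,2)
def save(n,f,crop=None,s=1):
    im=eyes.read_camera(n)
    if crop: x0,y0,x1,y1=crop; im=im[y0:y1,x0:x1]
    im=cv2.resize(im,None,fx=s,fy=s,interpolation=cv2.INTER_CUBIC); cv2.imwrite(f'pics/{f}.png',im[:,:,::-1]); return im
E
python3 - <<'E'
from h import *
a=save('top','top0',None,1.56); save('scene','scene0',None,1.56)
for n in('top','scene','wrist'): print(n,eyes.camera_model(n))
print(telemetry.observe())
E
```

```text
pics
top {'vertical_fov': 52.344066269078034, 'cx': 252.99404614078642, 'cy': 191.54684733374805, 'rvec': array([ 2.14954947, -2.1473729 ,  0.13256719]), 'tvec': array([-0.03026632,  0.52911276,  0.98849137])}
scene {'vertical_fov': 55.281875749276075, 'cx': 254.64711033034692, 'cy': 191.28852195697036, 'rvec': array([ 1.1923597 ,  2.10640004, -1.10004395]), 'tvec': array([ 0.28277377, -0.14187607,  1.26653776])}
wrist {'vertical_fov': 65.92017054986164, 'cx': 253.57796095140705, 'cy': 190.09636032416338, 'hand_eye': array([[ 9.61859879e-04, -9.56462807e-01, -2.91852658e-01,
         7.85809286e-02],
       [ 9.99999507e-01,  9.92108440e-04,  4.43531382e-05,
        -1.51892006e-04],
       [ 2.47127358e-04, -2.91852557e-01,  9.56463289e-01,
        -1.57680814e-01],
       [ 0.00000000e+00,  0.00000000e+00,  0.00000000e+00,
         1.00000000e+00]])}
{'time': 0.1, 'qpos': array([-1.41400761e+00,  3.42626154e-01,  1.52488915e+00, -3.33288230e-05,
        1.27537719e+00, -1.46002715e-01]), 'qvel': array([-9.12731931e-05, -1.54339004e-03, -4.97461574e-03, -9.05443509e-04,
        1.61139028e-03, -1.22032742e-04]), 'joint_efforts': array([ 1.41378237e-03, -4.32004595e+01, -2.44695067e+01,  7.18890969e-02,
        5.25652757e-02, -5.60418493e-05]), 'tool_pos': array([ 0.15650356, -0.50077134,  0.2261397 ]), 'tool_rot': array([-3.14030200e+00, -1.57573721e-04,  3.02801051e-01]), 'contact_force': array([-0.92603052,  0.44957076, -0.00317848]), 'torque': array([-0.0550843 , -0.02149318, -0.03465919]), 'grip_force': 0.0, 'opening': 0.09158121367580271}
```

View pics/top0.png

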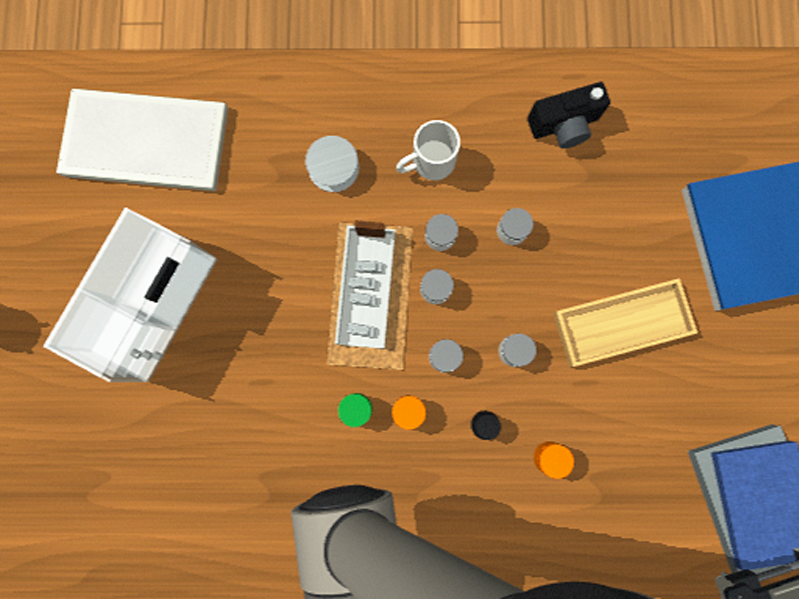

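View pics/scene0.png

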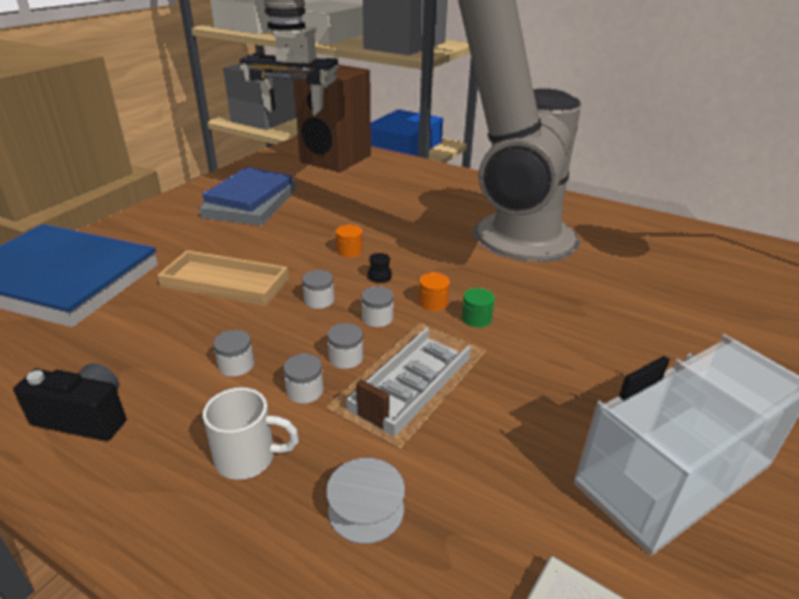

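The top view shows four clips in the tray. There are five grey-lidded canisters, at (441,231), (516,226), (436,287), (445,355) and (517,350). Look-alikes to leave alone are green (354,410), orange (409,412) and orange (555,460). The loupe is at (486,425), the reel at (332,163) and the mug at (436,150). The organiser is at the left with its tab at (162,280), and the rack is at (627,323). Next, close crops.

```bash
python3 - <<'E'
from h import *
im=eyes.read_camera('top'); np.save('top.npy',im)
for f,(x0,y0,x1,y1),s in(('c1',(20,125,280,250),3),('c2',(205,128,460,258),3)):
    c=cv2.resize(im[y0:y1,x0:x1],None,fx=s,fy=s,interpolation=cv2.INTER_CUBIC); cv2.imwrite(f'pics/{f}.png',c[:,:,::-1])
E
```

```text
(no output)
```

View pics/c1.png

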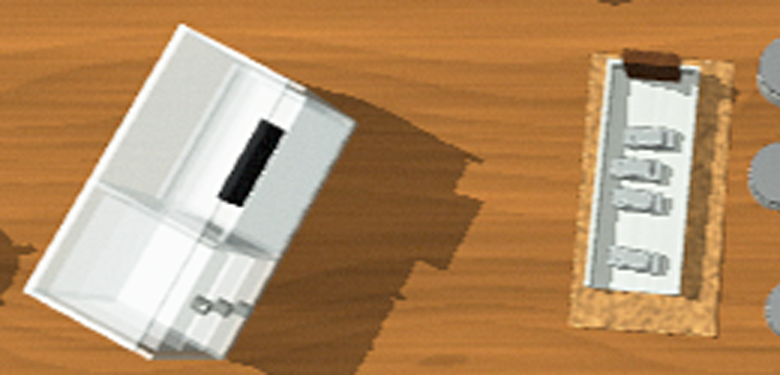

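View pics/c2.png

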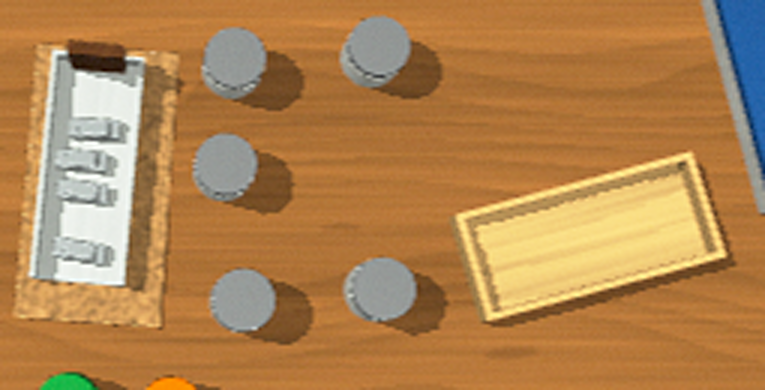

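```bash
cat > fit.py <<'E'
from h import *
from scipy.optimize import least_squares
def fit(loc,px,x0):
    loc=np.array(loc)/1000; px=np.array(px,float)
    def W(p):
        c,s=np.cos(p[2]),np.sin(p[2]); return np.c_[p[0]+c*loc[:,0]-s*loc[:,1],p[1]+s*loc[:,0]+c*loc[:,1],loc[:,2]]
    r=least_squares(lambda p:(w2px('top',W(p))-px).ravel(),x0,loss='soft_l1'); 
    return r.x,r.fun.reshape(-1,2).round(1)
c1=lambda a:[(20+u/3,125+v/3) for u,v in a]; c2=lambda a:[(205+u/3,128+v/3) for u,v in a]
if __name__=='__main__':
    print('org',*fit([(115,-70,141),(115,169,141),(15,169,141),(0,-70,0),(0,169,0),(10,-35,164),(10,35,164)],c1([(180,25),(25,290),(150,357),(355,125),(222,358),(264,120),(219,195)]),[.45,.25,1.2]))
    print('mat',*fit([(125,65,3),(125,-65,3),(-125,-65,3),(-125,65,3)],c1([(592,53),(733,62),(718,337),(570,327)]),[.5,0.05,0]))
    print('tray',*fit([(102,25,65),(102,-25,65),(-102,41,27),(-102,-41,27)],c1([(624,50),(681,52),(587,287),(683,295)]),[.5,0.05,0]))
    print('rack',*fit([(108,48,26),(-108,48,26),(108,-48,26),(-108,-48,26)],c2([(455,215),(490,323),(693,152),(731,260)]).__class__([c2([(693,152)])[0],c2([(455,215)])[0],c2([(731,260)])[0],c2([(490,323)])[0]]),[.5,-.3,-1.3]))
    for p in c2([(235,58),(379,47),(225,165),(243,300),(381,288)]): print('can',px2w('top',*p,.048).round(4))
    for n,p,z in(('cup',(436,142),.085),('loupe',(486,425),.044),('reel',(332,163),.04),('or',(409,412),.05),('gr',(354,410),.05),('or2',(557,460),.05)): print(n,px2w('top',p[0]/1.5625,p[1]/1.5625,z).round(3))
    for n,p in(('plate',[(624,50),(681,52)]),): print(n,[px2w('top',*q,.065).round(4) for q in c1(p)])
E
python3 fit.py
```

```text
org [0.54057381 0.31349572 1.09865367] [[ 0.5  0.3]
 [ 0.3  0.6]
 [-4.6 -2. ]
 [ 1.2 -0.2]
 [ 1.8  0.5]
 [-0.6 -1. ]
 [-0.8  0.6]]
mat [ 0.53977514  0.01177275 -0.06124661] [[-0.   0.2]
 [ 0.2 -0. ]
 [-0.4 -0.2]
 [ 0.3  0.1]]
tray [ 0.55208905  0.01813916 -0.07611581] [[-0.2 -0.1]
 [ 0.1  0.6]
 [ 0.4 -0.1]
 [-0.3 -0.3]]
rack [ 0.48954945 -0.42133937 -1.31100425] [[ 0.1  0.4]
 [ 0.9  0.3]
 [-1.  -0.5]
 [-0.  -0.2]]
can [ 0.6445 -0.1093  0.048 ]
can [ 0.6542 -0.2352  0.048 ]
can [ 0.5498 -0.0998  0.048 ]
can [ 0.4336 -0.1143  0.048 ]
can [ 0.4439 -0.2317  0.048 ]
cup [ 0.784 -0.097  0.085]
loupe [ 0.323 -0.177  0.044]
reel [0.765 0.08  0.04 ]
or [ 0.344 -0.052  0.05 ]
gr [0.347 0.036 0.05 ]
or2 [ 0.269 -0.288  0.05 ]
plate [array([0.6553, 0.0349, 0.065 ]), array([ 0.6535, -0.0143,  0.065 ])]
```

Call:
apply_moves --delta_pos '[[0.6,0.55,0.1],[0.6,0.55,0.1],[0.6,0.55,0.1],[0.6,0.55,0.1],[0.6,0.55,0.1],[0.6,0.55,0.1],[0.6,0.55,0.1],[0.6,0.55,0.1]]' --dr '[[0,0,0.96],[0,0,0.96],[0,0,0.96],[0,0,0.96],[0,0,0.96],[0,0,0.96],[0,0,0.96],[0,0,0.96]]' --jaw '[0,0,0,0,0,0,0,0]' --force 20

```text
time: 0.82
tool_pos: [0.398, -0.279, 0.267]
tool_rot: [3.142, -0.0, 0.783]
contact_force: [0.3, -1.3, -0.2]
opening: 0.043
grip_force: 0.0
```

Call:
apply_moves --delta_pos '[[0.25,0.75,0],[0.25,0.75,0],[0.25,0.75,0],[0.25,0.75,0],[0.25,0.75,0],[0.25,0.75,0],[0.25,0.75,0],[0.25,0.75,0]]' --dr '[[0,0,0.63],[0,0,0.63],[0,0,0.63],[0,0,0.63],[0,0,0.63],[0,0,0.63],[0,0,0.63],[0,0,0.63]]' --jaw '[0,0,0,0,0,0,0,0]'

```text
time: 1.48
tool_pos: [0.4969, 0.0226, 0.2666]
tool_rot: [-3.141, -0.001, 1.1]
contact_force: [1.1, -0.4, -0.2]
opening: 0.0004
grip_force: 0.0
```

Call:
apply_moves --delta_pos '[[0.145,0.795,0],[0.145,0.795,0],[0.145,0.795,0],[0.145,0.795,0],[0.145,0.795,0],[0.145,0.795,0],[0.145,0.795,-0.1],[0.145,0.795,-0.2]]' --dr '[[0,0,0],[0,0,0],[0,0,0],[0,0,0],[0,0,0],[0,0,0],[0,0,0],[0,0,0]]' --jaw '[0,0,0,0,0,0,0,0]'

```text
time: 2.15
tool_pos: [0.5536, 0.327, 0.2141]
tool_rot: [3.136, -0.008, 1.1]
contact_force: [1.1, -0.2, -0.2]
opening: 0.0007
grip_force: 0.0
```

Call:
apply_moves --delta_pos '[[0,0,0],[0,0,0]]' --dr '[[0,0,0],[0,0,0]]' --jaw '[0,0]'

```text
time: 2.32
tool_pos: [0.5504, 0.3227, 0.2082]
tool_rot: [-3.138, 0.005, 1.1]
contact_force: [0.5, -0.6, 0.9]
opening: 0.0003
grip_force: 0.0
```

```bash
python3 - <<'E'
from h import *
save('scene','s1',(330,150,512,384),2.5)
import cv2
save('wrist','w1',None,1)
a=cv2.imread('pics/s1.png');b=cv2.imread('pics/w1.png');b=cv2.resize(b,(340,255))
H=np.zeros((585,a.shape[1]+340,3),np.uint8);H[:,:a.shape[1]]=a;H[:255,a.shape[1]:]=b
cv2.imwrite('pics/j1.png',H);print(H.shape)
E
```

```text
(585, 795, 3)
```

View pics/j1.png

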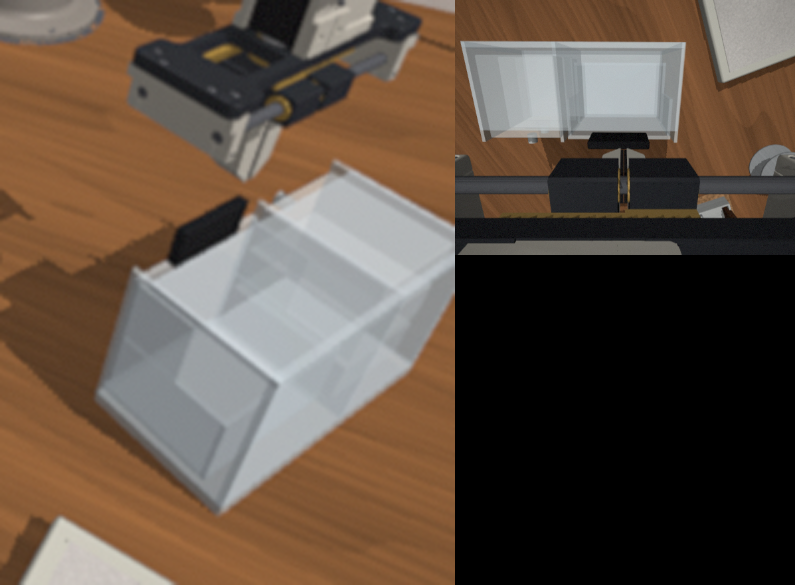

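The scene view shows the closed fingers above the black tab, centred on it. The wrist view shows the tab's top edge just ahead of them. Now a bit back, down behind the tab, and push.

Call:
apply_moves --delta_pos '[[0.012,0.048,0],[0.012,0.048,0],[0.012,0.048,-0.08],[0.012,0.048,-0.152],[0.012,0.048,-0.152],[0.012,0.048,-0.152]]' --dr '[[0,0,0],[0,0,0],[0,0,0],[0,0,0],[0,0,0],[0,0,0]]' --jaw '[0,0,0,0,0,0]'

```text
time: 2.92
tool_pos: [0.5567, 0.34, 0.1509]
tool_rot: [-3.141, 0.001, 1.096]
contact_force: [0.4, 0.4, 1.2]
opening: 0.0003
grip_force: 0.0
```

Call:
apply_moves --delta_pos '[[-0.025,-0.05,0],[-0.05,-0.1,-0.005],[-0.076,-0.149,-0.015],[-0.105,-0.205,-0.045],[-0.12,-0.235,-0.07],[-0.135,-0.265,-0.095],[-0.135,-0.265,-0.095]]' --dr '[[0,0,0],[0,0,0],[0,0,0],[0,0,0],[0,0,0],[0,0,0],[0,0,0]]' --jaw '[0,0,0,0,0,0,0]'

```text
time: 3.5
tool_pos: [0.503, 0.2335, 0.1143]
tool_rot: [3.14, -0.001, 1.096]
contact_force: [0.0, 0.1, 0.7]
opening: 0.0006
grip_force: 0.0
```

```bash
python3 - <<'E'
from h import *
s=telemetry.observe();print(s['tool_pos'],s['qpos'].round(3),s['contact_force'])
save('scene','s2',(300,120,512,384),2.2)
E
```

```text
[0.50303789 0.23345838 0.11428583] [ 2.970e-01  5.060e-01  1.598e+00 -1.000e-03  1.035e+00  7.720e-01] [0.0185111  0.11176015 0.71856174]
```

View pics/s2.png

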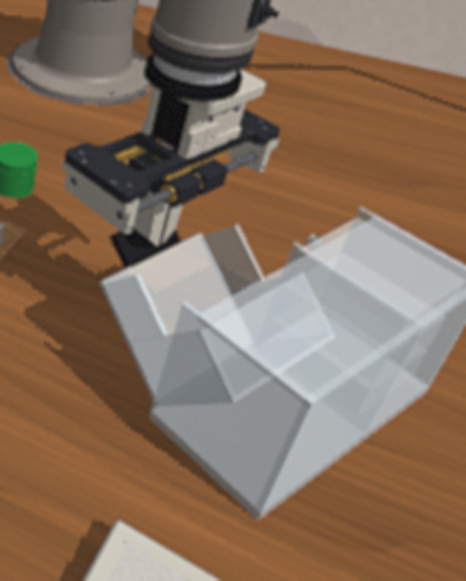

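The bin is well out, by about 0.8 rad, with the tab forward and touching the fingers. I'll check that the pouring pose can be reached with a quick kinematic estimate while lifting off.

Call:
apply_moves --delta_pos '[[0.02,0.04,0.1],[0.02,0.04,0.2],[0.02,0.04,0.3],[0.02,0.04,0.4],[0.02,0.04,0.4]]' --dr '[[0,0,0.2],[0,0,0.4],[0,0,0.6],[0,0,0.8],[0,0,0.8]]' --jaw '[0,0.2,0.39,0.39,0.39]' --force 60

```text
time: 3.97
tool_pos: [0.5144, 0.2533, 0.284]
tool_rot: [3.124, -0.007, 1.503]
contact_force: [0.6, -0.2, 0.9]
opening: 0.0224
grip_force: 0.0
```

```bash
cat > kin.py <<'E'
from h import *
from scipy.spatial.transform import Rotation as Ro
a,b,h,d,o=.449,.385,.2,.284,.0763
def ik(p,R):
    w=p-d*R[:,2]; rho=np.hypot(w[0],w[1]); q1=np.arctan2(w[1],w[0])-np.arcsin(o/rho); r=np.sqrt(rho**2-o**2); z=w[2]-h
    D=np.hypot(r,z); c3=(D*D-a*a-b*b)/(2*a*b); q3=np.arccos(np.clip(c3,-1,1)); q2=np.arctan2(r,z)-np.arctan2(b*np.sin(q3),a+b*np.cos(q3))
    # calibrate flange: at q=(q1,sum=pi,q6): yaw=q1-q6+pi/2
    C=Ro.from_euler('z',-np.pi/2)  # placeholder, sign checked below
    M=(Ro.from_euler('z',q1)*Ro.from_euler('y',q2+q3)).inv()*Ro.from_matrix(R)*C.inv()
    q4,q5,q6=M.as_euler('ZYZ'); w_=lambda x:(x+np.pi)%(2*np.pi)-np.pi
    return np.round([q1,q2,q3,q4,q5,w_(q6)],3),D<a+b
O=np.array([.5406,.3135,0]); X=np.array([.455,.8905,0]);Y=np.array([-.8905,.455,0]);Z=np.array([0,0,1.])
# grip geometry in tray frame: TCP at (96,0,gz)
def pour(ang,mouth,gz=.025,yaw=0):
    # mouth=(x',y',z) of the mouth's underside edge centre in organiser frame
    rz=Ro.from_euler('z',yaw).as_matrix(); Xh=rz@X; Yh=rz@Y
    xt=-(np.cos(ang)*Xh-np.sin(ang)*Z)   # tray x
    zt=np.sin(ang)*Xh+np.cos(ang)*Z; 
    m=O+mouth[0]*X+mouth[1]*Y+mouth[2]*Z
    p=m+.198*xt+gz*zt
    yt=xt; R=np.c_[np.cross(yt,-zt),yt,-zt]
    return p,R
E
python3 - <<'E'
from kin import *
s=telemetry.observe(); R=Ro.from_euler('xyz',s['tool_rot']).as_matrix(); print(s['tool_pos'].round(4),s['tool_rot'].round(3),s['qpos'].round(3),ik(s['tool_pos'],R))
for ang in(0,.4,.9,1.0):
  for flip in(1,-1):
    p,R=pour(ang,(-.035,0,.105 if ang>.5 else .2)); R=R@np.diag([flip,flip,1]); print(ang,flip,p.round(3),ik(p,R),Ro.from_matrix(R).as_euler('xyz').round(3))
E
```

```text
[0.5144 0.2533 0.284 ] [ 3.124 -0.007  1.503] [0.324 0.386 1.301 0.    1.436 0.391] (array([ 0.324,  0.413,  1.27 ,  0.   ,  1.439, -2.75 ]), np.True_)
0 1 [0.435 0.106 0.225] (array([ 0.068,  0.178,  1.745,  0.   ,  1.218, -1.031]), np.True_) [ 3.142  0.    -0.472]
0 -1 [0.435 0.106 0.225] (array([0.068, 0.178, 1.745, 0.   , 1.218, 2.111]), np.True_) [-3.142  0.     2.669]
0.4 1 [0.446 0.129 0.3  ] (array([ 0.289,  0.364,  1.357, -0.288,  1.698, -0.806]), np.True_) [ 2.742  0.    -0.472]
0.4 -1 [0.446 0.129 0.3  ] (array([ 0.289,  0.364,  1.357, -0.288,  1.698,  2.335]), np.True_) [-2.742  0.     2.669]
0.9 1 [0.478 0.19  0.276] (array([ 0.481,  0.774,  0.976, -0.558,  2.115, -0.728]), np.True_) [ 2.242  0.    -0.472]
0.9 -1 [0.478 0.19  0.276] (array([ 0.481,  0.774,  0.976, -0.558,  2.115,  2.413]), np.True_) [-2.242  0.     2.669]
1.0 1 [0.486 0.206 0.285] (array([ 0.508,  0.864,  0.844, -0.638,  2.238, -0.777]), np.True_) [ 2.142  0.    -0.472]
1.0 -1 [0.486 0.206 0.285] (array([ 0.508,  0.864,  0.844, -0.638,  2.238,  2.365]), np.True_) [-2.142  0.     2.669]
```

Call:
apply_moves --delta_pos '[[0.335,-0.6,-0.3],[0.335,-0.6,-0.3],[0.335,-0.6,-0.3],[0.335,-0.6,-0.3],[0.335,-0.6,-0.3],[0.335,-0.6,-0.3],[0.335,-0.6,-0.3],[0.335,-0.6,-0.3]]' --dr '[[0,0,0],[0,0,0],[0,0,0],[0,0,0],[0,0,0],[0,0,0],[0,0,0],[0,0,0]]' --jaw '[0.39,0.39,0.39,0.39,0.39,0.39,0.39,0.39]'

```text
time: 4.63
tool_pos: [0.6468, 0.006, 0.1509]
tool_rot: [3.141, 0.002, 1.493]
contact_force: [-0.2, -0.4, -0.6]
opening: 0.0358
grip_force: 0.0
```

Call:
apply_moves --delta_pos '[[0,0,0],[0,0,0]]' --dr '[[0,0,0],[0,0,0]]' --jaw '[0.39,0.39]'

```text
time: 4.8
tool_pos: [0.6454, 0.0117, 0.1536]
tool_rot: [3.14, -0.001, 1.497]
contact_force: [-0.3, -0.4, 0.7]
opening: 0.0362
grip_force: 0.0
```

```bash
python3 - <<'E'
from h import *
s=telemetry.observe();print(s['tool_pos'],s['tool_rot'],s['opening'])
save('wrist','w2',None,1.2)
E
```

```text
[0.64535842 0.01168241 0.15358329] [ 3.14006875e+00 -5.33880762e-04  1.49669347e+00] 0.03624452840934485
```

View pics/w2.png

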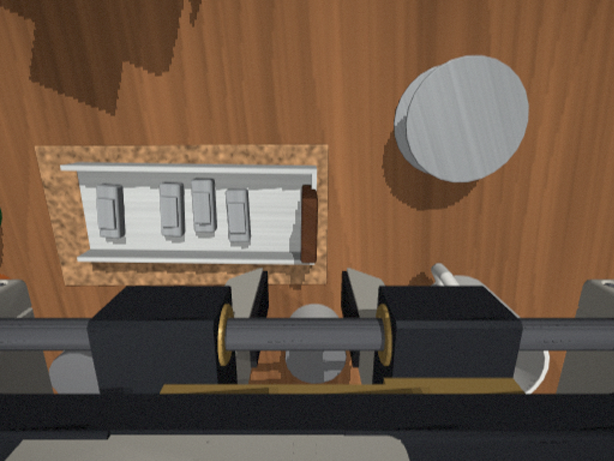

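```bash
cat >> h.py <<'E'
from scipy.spatial.transform import Rotation as Ro
def wpx(u,v,z,s=None):
    s=s or telemetry.observe(); m,K=cam('wrist'); H=np.array(m['hand_eye']); R=Ro.from_euler('xyz',s['tool_rot']).as_matrix()
    c=R@H[:3,3]+s['tool_pos']; d=R@H[:3,:3]@np.linalg.solve(K,[u,v,1.]); return c+d*(z-c[2])/d[2]
def go(p,R=None):
    s=telemetry.observe(); print('dpos',((np.array(p)-s['tool_pos'])/.4).round(3))
    if R is not None: print('dr',((Ro.from_matrix(R)*Ro.from_euler('xyz',s['tool_rot']).inv()).as_rotvec()/.5).round(3))
E
python3 - <<'E'
from h import *
for q in[(302,187),(317,187),(302,262),(317,262)]: print(wpx(q[0]/1.2,q[1]/1.2,.065).round(4))
E
```

```text
[0.6458 0.0466 0.065 ]
[0.6563 0.0458 0.065 ]
[ 0.6416 -0.0099  0.065 ]
[ 0.6528 -0.0107  0.065 ]
```

Call:
apply_moves --delta_pos '[[0.007,0,-0.1],[0.007,0,-0.2],[0.007,0,-0.27],[0.007,0,-0.31],[0.007,0,-0.31],[0.007,0,-0.31],[0.007,0,-0.31]]' --dr '[[0,0,0],[0,0,0],[0,0,0],[0,0,0],[0,0,0],[0,0,0],[0,0,0]]' --jaw '[0.39,0.39,0.39,0.39,0.39,0.15,0]'

```text
time: 5.43
tool_pos: [0.6489, 0.0124, 0.0311]
tool_rot: [3.137, 0.0, 1.499]
contact_force: [0.9, -0.3, 0.3]
opening: 0.0265
grip_force: 0.0
```

Call:
apply_moves --delta_pos '[[0,0,0],[0,0,0],[0,0,0],[0,0,0]]' --dr '[[0,0,0],[0,0,0],[0,0,0],[0,0,0]]' --jaw '[0,0,0,0]'

```text
time: 5.77
tool_pos: [0.6487, 0.0117, 0.0305]
tool_rot: [3.138, -0.001, 1.497]
contact_force: [0.5, 2.2, 6.2]
opening: 0.012
grip_force: 59.9
```

Call:
apply_moves --delta_pos '[[0,0,0.03],[0,0,0.08],[0,0,0.16],[0,0,0.25],[0,0,0.35],[0,0,0.45],[0,0,0.52],[0,0,0.55]]' --dr '[[0,0,0],[0,0,0],[0,0,0],[0,0,0],[0,0,0],[0,0,0],[0,0,0],[0,0,0]]' --jaw '[0,0,0,0,0,0,0,0]'

```text
time: 6.43
tool_pos: [0.6487, 0.0111, 0.2547]
tool_rot: [3.133, 0.0, 1.498]
contact_force: [0.2, 0.7, -3.8]
opening: 0.0119
grip_force: 60.0
```

```bash
python3 - <<'E'
from h import *
s=telemetry.observe();print({k:s[k] for k in('tool_pos','tool_rot','contact_force','torque','opening','grip_force')})
save('wrist','w3',None,1.2)
E
```

```text
{'tool_pos': array([0.64866764, 0.01107256, 0.25469819]), 'tool_rot': array([3.13321882e+00, 4.63073313e-04, 1.49776780e+00]), 'contact_force': array([ 0.20523583,  0.7119643 , -3.82279491]), 'torque': array([-0.09566707, -0.48796257,  0.01839539]), 'opening': 0.01187865394066948, 'grip_force': 59.95273232460022}
```

View pics/w3.png

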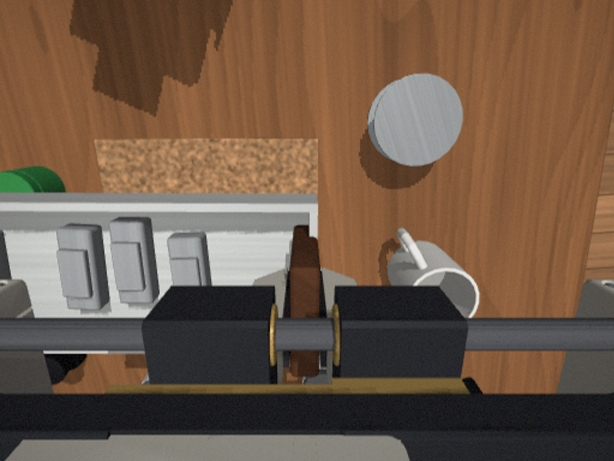

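The tray is held level with the clips in place. Swinging it round towards the bin.

Call:
apply_moves --delta_pos '[[-0.007,0.003,0],[-0.02,0.009,0],[-0.04,0.018,0],[-0.06,0.026,0],[-0.08,0.035,0],[-0.1,0.044,0],[-0.12,0.053,0],[-0.14,0.062,0]]' --dr '[[0,0,-0.04],[0,0,-0.12],[0,0,-0.24],[0,0,-0.38],[0,0,-0.53],[0,0,-0.68],[0,0,-0.83],[0,0,-0.98]]' --jaw '[0,0,0,0,0,0,0,0]'

```text
time: 7.15
tool_pos: [0.5896, 0.0363, 0.2459]
tool_rot: [-3.138, 0.003, 1.003]
contact_force: [0.3, 0.0, -3.3]
opening: 0.0123
grip_force: 59.9
```

Call:
apply_moves --delta_pos '[[-0.02,0.009,0],[-0.04,0.018,0],[-0.06,0.027,0],[-0.08,0.035,0],[-0.1,0.044,0],[-0.12,0.053,0]]' --dr '[[0,0,-0.16],[0,0,-0.32],[0,0,-0.48],[0,0,-0.64],[0,0,-0.8],[0,0,-0.96]]' --jaw '[0,0,0,0,0,0]'

```text
time: 7.65
tool_pos: [0.5415, 0.0574, 0.2461]
tool_rot: [-3.139, 0.005, 0.523]
contact_force: [0.4, 0.6, -4.7]
opening: 0.0117
grip_force: 59.9
```

Call:
apply_moves --delta_pos '[[-0.02,0.009,0],[-0.04,0.018,0],[-0.06,0.027,0],[-0.08,0.035,0],[-0.1,0.044,0],[-0.12,0.053,0]]' --dr '[[0,0,-0.16],[0,0,-0.32],[0,0,-0.48],[0,0,-0.64],[0,0,-0.8],[0,0,-0.96]]' --jaw '[0,0,0,0,0,0]'

```text
time: 8.15
tool_pos: [0.4933, 0.0785, 0.2462]
tool_rot: [3.141, 0.005, 0.043]
contact_force: [0.4, 0.0, -4.2]
opening: 0.0117
grip_force: 59.9
```

Call:
apply_moves --delta_pos '[[-0.02,0.009,0],[-0.045,0.02,0],[-0.07,0.031,0],[-0.095,0.042,0],[-0.115,0.051,0],[-0.135,0.06,0],[-0.15,0.066,0],[-0.155,0.068,0]]' --dr '[[0,0,-0.16],[0,0,-0.32],[0,0,-0.48],[0,0,-0.64],[0,0,-0.78],[0,0,-0.89],[0,0,-0.96],[0,0,-1.0]]' --jaw '[0,0,0,0,0,0,0,0]'

```text
time: 8.82
tool_pos: [0.4309, 0.1058, 0.2465]
tool_rot: [3.138, 0.005, -0.454]
contact_force: [-0.7, -0.4, -3.5]
opening: 0.0121
grip_force: 60.0
```

```bash
python3 - <<'E'
from kin import *
s=telemetry.observe();print(s['tool_pos'].round(4),s['tool_rot'].round(3),s['contact_force'].round(1),s['opening'],s['qpos'].round(2))
save('scene','s3',(200,60,512,330),2.2)
p0=s['tool_pos'];R0=Ro.from_euler('xyz',s['tool_rot'])
for ang,mz in((0,.25),(.25,.21),(.5,.17),(.7,.14),(.85,.115),(.95,.105),(1.0,.105)):
    p,R=pour(ang,(-.035,0,mz),gz=.027); q,ok=ik(p,R)
    print(ang,mz,'dpos',((p-p0)/.4).round(3),'dr',((Ro.from_matrix(R)*R0.inv()).as_rotvec()/.5).round(3),q,ok)
E
```

```text
[0.4309 0.1058 0.2465] [ 3.138  0.005 -0.454] [-0.7 -0.4 -3.5] 0.012102921139314136 [ 0.07  0.18  1.69 -0.    1.28  2.09]
0 0.25 dpos [0.009 0.    0.076] dr [ 0.002 -0.011 -0.037] [ 0.068  0.145  1.644  0.     1.353 -1.031] True
0.25 0.21 dpos [0.024 0.029 0.097] dr [-0.446  0.212 -0.035] [ 0.213  0.274  1.485 -0.193  1.544 -0.865] True
0.5 0.17 dpos [0.052 0.083 0.105] dr [-0.893  0.436 -0.033] [ 0.336  0.441  1.308 -0.344  1.758 -0.764] True
0.7 0.14 dpos [0.082 0.143 0.104] dr [-1.251  0.615 -0.032] [ 0.417  0.598  1.144 -0.45   1.942 -0.729] True
0.85 0.115 dpos [0.109 0.196 0.088] dr [-1.519  0.749 -0.03 ] [ 0.468  0.73   1.012 -0.532  2.078 -0.727] True
0.95 0.105 dpos [0.129 0.234 0.088] dr [-1.698  0.839 -0.029] [ 0.497  0.822  0.902 -0.597  2.182 -0.752] True
1.0 0.105 dpos [0.139 0.254 0.099] dr [-1.787  0.883 -0.029] [ 0.51   0.868  0.834 -0.64   2.243 -0.781] True
```

View pics/s3.png

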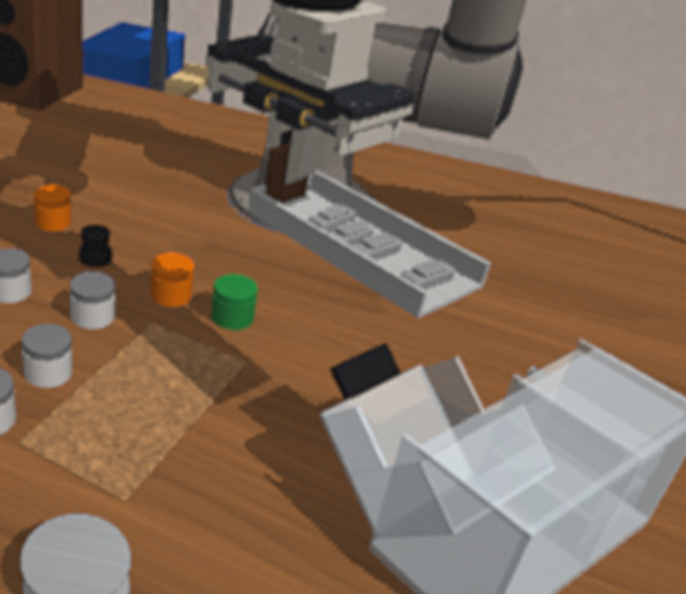

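Call:
apply_moves --delta_pos '[[0.003,0.003,-0.01],[0.009,0.01,-0.034],[0.017,0.02,-0.056],[0.024,0.029,-0.078],[0.033,0.046,-0.06],[0.042,0.063,-0.041],[0.052,0.083,-0.02],[0.052,0.083,-0.02]]' --dr '[[-0.07,0.03,-0.01],[-0.196,0.09,-0.02],[-0.32,0.15,-0.03],[-0.446,0.212,-0.035],[-0.59,0.284,-0.035],[-0.732,0.355,-0.034],[-0.893,0.436,-0.033],[-0.893,0.436,-0.033]]' --jaw '[0,0,0,0,0,0,0,0]'

```text
time: 9.53
tool_pos: [0.4552, 0.1413, 0.2383]
tool_rot: [2.64, -0.001, -0.465]
contact_force: [-1.0, -1.0, -4.8]
opening: 0.0117
grip_force: 59.9
```

```bash
python3 - <<'E'
from kin import *
s=telemetry.observe();print(s['tool_pos'].round(4),s['tool_rot'].round(3),s['contact_force'].round(1),s['opening'],s['qpos'].round(2))
p0=s['tool_pos'];R0=Ro.from_euler('xyz',s['tool_rot'])
for ang,mz in((.5,.12),(.7,.11),(.85,.105),(.95,.105),(1.0,.105)):
    p,R=pour(ang,(-.035,0,mz),gz=.027); q,ok=ik(p,R)
    print(ang,mz,'dpos',((p-p0)/.4).round(3),'dr',((Ro.from_matrix(R)*R0.inv()).as_rotvec()/.5).round(3))
E
```

```text
[0.4552 0.1413 0.2383] [ 2.64e+00 -1.00e-03 -4.65e-01] [-1.  -1.  -4.8] 0.011681130179764982 [ 0.36  0.49  1.37 -0.33  1.66  2.43]
0.5 0.12 dpos [-0.009 -0.005  0.001] dr [ 0.003 -0.    -0.014]
0.7 0.11 dpos [0.021 0.054 0.05 ] dr [-0.354  0.18  -0.014]
0.85 0.105 dpos [0.048 0.107 0.083] dr [-0.621  0.316 -0.014]
0.95 0.105 dpos [0.068 0.145 0.109] dr [-0.8    0.406 -0.014]
1.0 0.105 dpos [0.078 0.165 0.12 ] dr [-0.889  0.451 -0.014]
```

Tracking well, with the clips still aboard (−4.8 N). Completing the tip.

Call:
apply_moves --delta_pos '[[0.0,0.02,0.025],[0.021,0.054,0.05],[0.034,0.08,0.066],[0.048,0.107,0.083],[0.058,0.126,0.096],[0.068,0.145,0.109],[0.078,0.165,0.12],[0.078,0.165,0.12]]' --dr '[[-0.177,0.09,-0.01],[-0.354,0.18,-0.014],[-0.487,0.248,-0.014],[-0.621,0.316,-0.014],[-0.71,0.361,-0.014],[-0.8,0.406,-0.014],[-0.889,0.451,-0.014],[-0.889,0.451,-0.014]]' --jaw '[0,0,0,0,0,0,0,0]'

```text
time: 10.2
tool_pos: [0.4861, 0.2057, 0.2858]
tool_rot: [2.144, -0.0, -0.471]
contact_force: [-0.2, 0.5, -3.6]
opening: 0.0115
grip_force: 60.0
```

Call:
apply_moves --delta_pos '[[0,0,0],[0,0,0],[0,0,0],[0,0,0],[0,0,0],[0,0,0],[0,0,0],[0,0,0]]' --dr '[[0,0,0],[0,0,0],[0,0,0],[0,0,0],[0,0,0],[0,0,0],[0,0,0],[0,0,0]]' --jaw '[0,0,0,0,0,0,0,0]'

```text
time: 10.87
tool_pos: [0.4855, 0.2049, 0.2885]
tool_rot: [2.147, -0.004, -0.474]
contact_force: [1.2, 0.5, -2.8]
opening: 0.0116
grip_force: 59.9
```

```bash
python3 - <<'E'
from h import *
s=telemetry.observe();print(s['tool_pos'].round(4),s['tool_rot'].round(3),s['contact_force'].round(1),s['opening'])
save('scene','s4',(260,60,512,330),2.2)
E
```

```text
[0.4855 0.2049 0.2885] [ 2.147 -0.004 -0.474] [ 1.2  0.5 -2.8] 0.011618556499031325
```

View pics/s4.png

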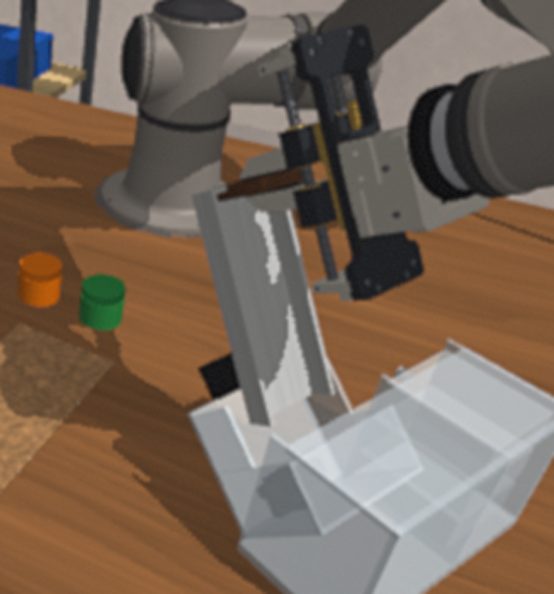

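The tray is empty and the clips are in the bin (dark shape inside at about (280,490)). Untipping and swinging back.

Call:
apply_moves --delta_pos '[[-0.01,-0.02,0.02],[-0.025,-0.05,0.04],[-0.04,-0.08,0.04],[-0.052,-0.11,0.03],[-0.065,-0.14,0.02],[-0.078,-0.165,0.02],[-0.078,-0.165,0.02]]' --dr '[[0.12,-0.06,0],[0.28,-0.14,0.005],[0.44,-0.22,0.01],[0.6,-0.3,0.01],[0.76,-0.38,0.014],[0.889,-0.451,0.014],[0.889,-0.451,0.014]]' --jaw '[0,0,0,0,0,0,0]'

```text
time: 11.5
tool_pos: [0.4531, 0.1366, 0.299]
tool_rot: [2.649, -0.006, -0.471]
contact_force: [0.2, 0.6, -2.0]
opening: 0.012
grip_force: 59.9
```

Call:
apply_moves --delta_pos '[[-0.01,-0.013,0.0],[-0.02,-0.03,0.0],[-0.03,-0.047,0.0],[-0.04,-0.065,0.0],[-0.048,-0.078,0.0],[-0.052,-0.083,0.0],[-0.052,-0.083,0.0]]' --dr '[[0.16,-0.08,0.005],[0.32,-0.16,0.01],[0.48,-0.24,0.015],[0.64,-0.32,0.02],[0.8,-0.39,0.03],[0.893,-0.436,0.033],[0.893,-0.436,0.033]]' --jaw '[0,0,0,0,0,0,0]'

```text
time: 12.08
tool_pos: [0.4326, 0.1043, 0.2969]
tool_rot: [-3.141, 0.0, -0.454]
contact_force: [0.1, -0.7, -2.3]
opening: 0.0117
grip_force: 59.9
```

```bash
python3 - <<'E'
from h import *
s=telemetry.observe();print(s['tool_pos'].round(4),s['tool_rot'].round(4),s['contact_force'].round(1),s['opening'])
E
```

```text
[0.4326 0.1043 0.2969] [-3.1414e+00  1.0000e-04 -4.5410e-01] [ 0.1 -0.7 -2.3] 0.01168371083018546
```

Call:
apply_moves --delta_pos '[[0.013,-0.006,0],[0.05,-0.02,0],[0.08,-0.035,0],[0.105,-0.05,0],[0.129,-0.061,0]]' --dr '[[0,0,0.1],[0,0,0.32],[0,0,0.54],[0,0,0.76],[0,0,0.98]]' --jaw '[0,0,0,0,0]'

```text
time: 12.5
tool_pos: [0.4858, 0.0814, 0.2958]
tool_rot: [3.139, 0.003, 0.044]
contact_force: [0.2, -0.4, -2.3]
opening: 0.0115
grip_force: 59.9
```

Call:
apply_moves --delta_pos '[[0.026,-0.012,0],[0.052,-0.024,0],[0.078,-0.036,0],[0.103,-0.049,0],[0.129,-0.061,0]]' --dr '[[0,0,0.2],[0,0,0.4],[0,0,0.6],[0,0,0.8],[0,0,0.98]]' --jaw '[0,0,0,0,0]'

```text
time: 12.92
tool_pos: [0.5373, 0.0573, 0.2956]
tool_rot: [3.141, 0.004, 0.534]
contact_force: [-0.7, -0.2, -2.7]
opening: 0.0116
grip_force: 59.9
```

Call:
apply_moves --delta_pos '[[0.026,-0.012,0],[0.052,-0.024,0],[0.078,-0.036,0],[0.103,-0.049,0],[0.129,-0.061,0]]' --dr '[[0,0,0.2],[0,0,0.4],[0,0,0.6],[0,0,0.8],[0,0,0.98]]' --jaw '[0,0,0,0,0]'

```text
time: 13.33
tool_pos: [0.589, 0.0331, 0.2954]
tool_rot: [-3.14, 0.003, 1.024]
contact_force: [-0.0, -0.7, -1.2]
opening: 0.0118
grip_force: 59.9
```

Call:
apply_moves --delta_pos '[[0.026,-0.012,0],[0.052,-0.024,0],[0.078,-0.036,0],[0.103,-0.049,0],[0.129,-0.061,0],[0.129,-0.061,-0.05],[0.129,-0.061,-0.13],[0.129,-0.061,-0.2]]' --dr '[[0,0,0.2],[0,0,0.4],[0,0,0.6],[0,0,0.8],[0,0,0.98],[0,0,0.98],[0,0,0.98],[0,0,0.98]]' --jaw '[0,0,0,0,0,0,0,0]'

```text
time: 14.0
tool_pos: [0.6403, 0.0089, 0.2144]
tool_rot: [-3.14, 0.002, 1.509]
contact_force: [0.5, -0.5, -2.9]
opening: 0.0117
grip_force: 59.9
```

Call:
apply_moves --delta_pos '[[0,0,-0.08],[0,0,-0.15],[0,0,-0.2],[0,0,-0.23],[0,0,-0.23]]' --dr '[[0,0,0],[0,0,0],[0,0,0],[0,0,0],[0,0,0]]' --jaw '[0,0,0,0,0]'

```text
time: 14.42
tool_pos: [0.6381, 0.0093, 0.1197]
tool_rot: [-3.133, 0.001, 1.509]
contact_force: [-1.0, -0.0, -2.9]
opening: 0.0117
grip_force: 59.9
```

```bash
python3 - <<'E'
from h import *
s=telemetry.observe();print(s['tool_pos'].round(4),s['tool_rot'].round(4),s['contact_force'].round(1),s['opening'])
go([.6385,.0065,.0305])
E
```

```text
[0.6381 0.0093 0.1197] [-3.1326e+00  1.2000e-03  1.5092e+00] [-1.  -0.  -2.9] 0.011709055112154842
dpos [ 0.001 -0.007 -0.223]
```

Call:
apply_moves --delta_pos '[[0,-0.006,-0.07],[0,-0.006,-0.13],[0,-0.006,-0.18],[0,-0.006,-0.205],[0,-0.006,-0.218],[0,-0.006,-0.225],[0,-0.006,-0.225]]' --dr '[[0,0,0],[0,0,0],[0,0,0],[0,0,0],[0,0,0],[0,0,0],[0,0,0]]' --jaw '[0,0,0,0,0,0,0]'

```text
time: 15.0
tool_pos: [0.6405, 0.0059, 0.035]
tool_rot: [3.141, 0.0, 1.508]
contact_force: [0.3, 0.1, -1.9]
opening: 0.0117
grip_force: 59.9
```

```bash
python3 - <<'E'
from h import *
s=telemetry.observe();print(s['tool_pos'].round(4),s['tool_rot'].round(4),s['contact_force'].round(1),s['opening'])
E
```

```text
[0.6405 0.0059 0.035 ] [3.1406e+00 3.0000e-04 1.5082e+00] [ 0.3  0.1 -1.9] 0.011693564805009068
```

Call:
apply_moves --delta_pos '[[0,0,-0.005],[0,0,-0.01],[0,0,-0.012],[0,0,-0.012]]' --dr '[[0,0,0],[0,0,0],[0,0,0],[0,0,0]]' --jaw '[0,0,0,0]'

```text
time: 15.33
tool_pos: [0.6403, 0.0057, 0.0305]
tool_rot: [3.14, 0.0, 1.508]
contact_force: [0.2, 0.5, 0.6]
opening: 0.0116
grip_force: 59.9
```

Call:
apply_moves --delta_pos '[[0,0,0],[0,0,0],[0,0,0],[0,0,0]]' --dr '[[0,0,0],[0,0,0],[0,0,0],[0,0,0]]' --jaw '[0.1,0.2,0.4,0.4]'

```text
time: 15.67
tool_pos: [0.6399, 0.0057, 0.0297]
tool_rot: [3.141, 0.0, 1.508]
contact_force: [-0.4, -0.2, 0.3]
opening: 0.0269
grip_force: 0.0
```

Call:
apply_moves --delta_pos '[[0,0,0],[0,0,0.1],[0,0,0.2],[0,0,0.3],[0,0,0.4],[0,0,0.5],[0,0,0.5]]' --dr '[[0,0,0],[0,0,0],[0,0,0],[0,0,-0.2],[0,0,-0.4],[0,0,-0.6],[0,0,-0.8]]' --jaw '[0.4,0.4,0.4,0.4,0.2,0,0]'

```text
time: 16.25
tool_pos: [0.6432, 0.0055, 0.2395]
tool_rot: [3.127, -0.006, 1.103]
contact_force: [-0.5, -0.5, 1.6]
opening: 0.0211
grip_force: 0.0
```

```bash
python3 - <<'E'
from h import *
s=telemetry.observe();print(s['tool_pos'].round(4),s['tool_rot'].round(4),s['contact_force'].round(1),s['opening'])
E
```

```text
[0.6432 0.0055 0.2395] [ 3.1268 -0.0055  1.103 ] [-0.5 -0.5  1.6] 0.021123958270765318
```

Call:
apply_moves --delta_pos '[[-0.415,0.458,0],[-0.415,0.458,0],[-0.415,0.458,0],[-0.415,0.458,0],[-0.415,0.458,0],[-0.415,0.458,0],[-0.415,0.458,0],[-0.415,0.458,0]]' --dr '[[0,0,0],[0,0,0],[0,0,0],[0,0,0],[0,0,0],[0,0,0],[0,0,0],[0,0,0]]' --jaw '[0,0,0,0,0,0,0,0]' --force 20

```text
time: 16.92
tool_pos: [0.4729, 0.1903, 0.2301]
tool_rot: [3.141, -0.0, 1.111]
contact_force: [0.4, -0.8, 0.8]
opening: 0.0005
grip_force: 0.0
```

```bash
python3 - <<'E'
from h import *
s=telemetry.observe();print(s['tool_pos'].round(4),s['tool_rot'].round(4),s['contact_force'].round(1),s['opening'])
save('scene','s5',None,1); save('wrist','w5',None,1)
a=cv2.imread('pics/s5.png');b=cv2.imread('pics/w5.png')
cv2.imwrite('pics/j5.png',np.hstack([cv2.resize(a[130:,180:],(400,306)),cv2.resize(b,(400,306))]))
go([.4769,.1888,.085])
E
```

```text
[0.4729 0.1903 0.2301] [ 3.1408e+00 -4.0000e-04  1.1114e+00] [ 0.4 -0.8  0.8] 0.0005382189380082903
dpos [ 0.006  0.    -0.362]
```

View pics/j5.png

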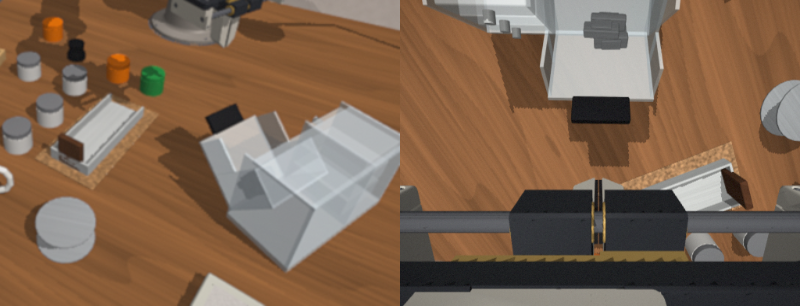

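Call:
apply_moves --delta_pos '[[0.006,0,-0.1],[0.006,0,-0.2],[0.006,0,-0.28],[0.006,0,-0.34],[0.006,0,-0.362],[0.006,0,-0.362]]' --dr '[[0,0,0],[0,0,0],[0,0,0],[0,0,0],[0,0,0],[0,0,0]]' --jaw '[0,0,0,0,0,0]'

```text
time: 17.52
tool_pos: [0.4759, 0.1876, 0.0827]
tool_rot: [-3.138, 0.003, 1.106]
contact_force: [-0.2, 0.1, 0.1]
opening: 0.0002
grip_force: 0.0
```

Call:
apply_moves --delta_pos '[[0.015,0.03,0],[0.035,0.07,0.01],[0.055,0.11,0.025],[0.075,0.148,0.045],[0.095,0.187,0.065],[0.115,0.226,0.085],[0.125,0.247,0.09],[0.13,0.257,0.09]]' --dr '[[0,0,0],[0,0,0],[0,0,0],[0,0,0],[0,0,0],[0,0,0],[0,0,0],[0,0,0]]' --jaw '[0,0,0,0,0,0,0,0]'

```text
time: 18.18
tool_pos: [0.5307, 0.2929, 0.1237]
tool_rot: [3.138, -0.004, 1.108]
contact_force: [-0.7, -0.2, 0.3]
opening: 0.001
grip_force: 0.0
```

```bash
python3 - <<'E'
from kin import *
s=telemetry.observe();d=s['tool_pos']-O;print(s['tool_pos'].round(4),s['contact_force'].round(1),(d@X).round(4),(d@Y).round(4))
E
```

```text
[0.5307 0.2929 0.1237] [-0.7 -0.2  0.3] -0.0228 -0.0006
```

Call:
apply_moves --delta_pos '[[0.004,0.008,0],[0.008,0.016,0],[0.011,0.022,0],[0.013,0.026,0],[0.015,0.03,0],[0.015,0.03,0],[0.015,0.03,0]]' --dr '[[0,0,0],[0,0,0],[0,0,0],[0,0,0],[0,0,0],[0,0,0],[0,0,0]]' --jaw '[0,0,0,0,0,0,0]'

```text
time: 18.77
tool_pos: [0.5342, 0.3036, 0.1207]
tool_rot: [-3.141, 0.0, 1.108]
contact_force: [-0.1, -0.3, -0.1]
opening: 0.0007
grip_force: 0.0
```

```bash
python3 - <<'E'
from kin import *
s=telemetry.observe();d=s['tool_pos']-O;print(s['tool_pos'].round(4),s['contact_force'].round(1),(d@X).round(4),(d@Y).round(4))
E
```

```text
[0.5342 0.3036 0.1207] [-0.1 -0.3 -0.1] -0.0117 0.0012
```

Call:
apply_moves --delta_pos '[[0.001,0.002,0],[0.002,0.004,0],[0.003,0.006,0],[0.004,0.008,0],[0.005,0.01,0],[0.006,0.012,0],[0.006,0.012,0]]' --dr '[[0,0,0],[0,0,0],[0,0,0],[0,0,0],[0,0,0],[0,0,0],[0,0,0]]' --jaw '[0,0,0,0,0,0,0]'

```text
time: 19.35
tool_pos: [0.5351, 0.3056, 0.1208]
tool_rot: [-3.14, 0.007, 1.107]
contact_force: [-7.2, -12.3, 6.4]
opening: 0.0003
grip_force: 7.4
```

```bash
python3 - <<'E'
from kin import *
s=telemetry.observe();d=s['tool_pos']-O;print(s['tool_pos'].round(4),s['contact_force'].round(1),(d@X).round(4),(d@Y).round(4))
E
```

```text
[0.5351 0.3056 0.1208] [ -7.2 -12.3   6.4] -0.0095 0.0013
```

The bin is shut against its stop, with about 15 N at x' = −9.5 mm. Backing off, rising and turning for the canisters, then a fresh look at them.

Call:
apply_moves --delta_pos '[[-0.03,-0.06,0],[-0.06,-0.12,0],[-0.08,-0.17,0.1],[-0.08,-0.2,0.2],[-0.08,-0.25,0.25],[-0.05,-0.35,0.25],[-0.02,-0.45,0.25],[0,-0.55,0.25]]' --dr '[[0,0,0],[0,0,0],[0,0,0.1],[0,0,0.3],[0,0,0.5],[0,0,0.7],[0,0,0.85],[0,0,0.98]]' --jaw '[0,0,0,0.2,0.5,0.8,0.8,0.8]'

```text
time: 20.02
tool_pos: [0.5375, 0.0873, 0.2218]
tool_rot: [3.139, -0.0, 1.603]
contact_force: [-0.1, -0.1, -0.2]
opening: 0.0295
grip_force: 0.0
```

Call:
apply_moves --delta_pos '[[0.02,-0.1,0],[0.05,-0.2,0],[0.08,-0.3,0],[0.1,-0.4,0],[0.1,-0.5,0]]' --dr '[[0,0,0.2],[0,0,0.4],[0,0,0.6],[0,0,0.8],[0,0,0.95]]' --jaw '[0.8,0.8,0.8,0.8,0.8]'

```text
time: 20.43
tool_pos: [0.5777, -0.1136, 0.2207]
tool_rot: [3.14, 0.001, 2.078]
contact_force: [0.6, 0.6, 0.3]
opening: 0.0627
grip_force: 0.0
```

Call:
apply_moves --delta_pos '[[0,-0.1,0],[0,-0.2,0],[0,-0.3,0],[0,-0.4,0],[0,-0.4,0]]' --dr '[[0,0,0.2],[0,0,0.4],[0,0,0.6],[0,0,0.76],[0,0,0.76]]' --jaw '[0.8,0.8,0.8,0.8,0.8]'

```text
time: 20.85
tool_pos: [0.5757, -0.2788, 0.2201]
tool_rot: [-3.139, 0.002, 2.451]
contact_force: [-0.6, -0.5, -0.8]
opening: 0.0731
grip_force: 0.0
```

```bash
python3 - <<'E'
from h import *
s=telemetry.observe();print(s['tool_pos'].round(4),s['tool_rot'].round(3),s['opening'])
save('top','top2',None,1.56)
E
```

```text
[ 0.5757 -0.2788  0.2201] [-3.139e+00  2.000e-03  2.451e+00] 0.07313619196158792
```

View pics/top2.png

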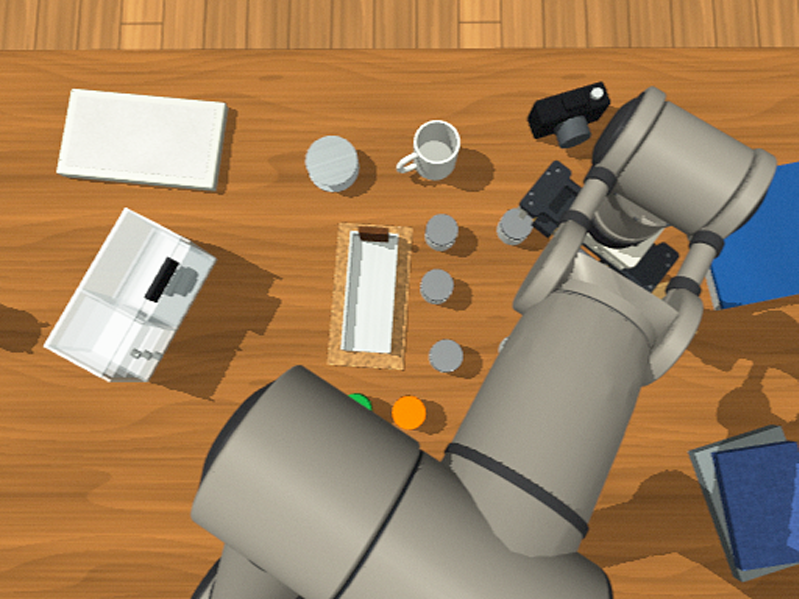

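The top view shows the bin shut as at the start, the tray empty and flat on the mat, and all canisters in their first places. Picking the canister near (516,226).

Call:
apply_moves --delta_pos '[[0.1,0.055,0],[0.196,0.109,0],[0.196,0.109,-0.05],[0.196,0.109,-0.15],[0.196,0.109,-0.25],[0.196,0.109,-0.35],[0.196,0.109,-0.44],[0.196,0.109,-0.48]]' --dr '[[0,0,0],[0,0,0],[0,0,0],[0,0,0],[0,0,0],[0,0,0],[0,0,0],[0,0,0]]' --jaw '[0.8,0.8,0.8,0.8,0.8,0.8,0.8,0.8]' --force 25

```text
time: 21.57
tool_pos: [0.6524, -0.2248, 0.0231]
tool_rot: [-3.14, -0.008, 2.453]
contact_force: [0.4, -0.7, -0.8]
opening: 0.0737
grip_force: 0.0
```

Call:
apply_moves --delta_pos '[[0,0,0],[0,0,0],[0,0,0],[0,0,0],[0,0,0],[0,0,0]]' --dr '[[0,0,0],[0,0,0],[0,0,0],[0,0,0],[0,0,0],[0,0,0]]' --jaw '[0.8,0.7,0.5,0.5,0.5,0.5]'

```text
time: 22.07
tool_pos: [0.6564, -0.2282, 0.0312]
tool_rot: [3.14, 0.004, 2.453]
contact_force: [0.3, -0.0, 5.8]
opening: 0.0535
grip_force: 25.0
```

Call:
apply_moves --delta_pos '[[0,0,0.03],[0,0,0.1],[0,0,0.2],[0,0,0.3],[0,0,0.35],[0,0,0.35],[0,0,0.35],[0,0,0.35]]' --dr '[[0,0,0],[0,0,0],[0,0,0],[0,0,0],[0,0,0],[0,0,0],[0,0,0],[0,0,0]]' --jaw '[0.5,0.5,0.5,0.5,0.5,0.5,0.5,0.5]'

```text
time: 22.73
tool_pos: [0.6544, -0.2276, 0.168]
tool_rot: [-3.141, -0.002, 2.453]
contact_force: [0.0, 1.1, -1.2]
opening: 0.0534
grip_force: 25.0
```

```bash
cat >> h.py <<'E'
ORG={'C1':(.6445,-.1093),'C2':(.6542,-.2352),'C3':(.5498,-.0998),'C4':(.4336,-.1143),'C5':(.4439,-.2317)}
T={'T1':(.591,.0089,.037),'T2':(.5314,.0128,.037),'T3':(.4735,.0166,.037),'R1':(.5075,-.489,.036),'R2':(.4895,-.4213,.036),'R3':(.4715,-.3537,.036)}
def cans():
    im=eyes.read_camera('top'); hsv=cv2.cvtColor(im,cv2.COLOR_RGB2HSV); m=((hsv[:,:,1]<40)&(hsv[:,:,2]>100)&(hsv[:,:,2]<175)).astype(np.uint8)
    n,l,st,c=cv2.connectedComponentsWithStats(m)
    for i in range(1,n):
        w,h,a=st[i,2],st[i,3],st[i,4]
        if 250<a<480 and 14<w<28 and 14<h<28:
            # lid = upper disc; use bbox
            print('lid',px2w('top',*c[i],.048).round(4),'area',a)
def st(n=5):
    F=[]
    for _ in range(n): F.append(telemetry.observe()['contact_force']); eyes.read_camera('wrist')
    s=telemetry.observe(); print(s['time'],s['tool_pos'].round(4),s['tool_rot'].round(3),'F',np.mean(F,0).round(2),np.std(F,0).round(2),'open',round(s['opening'],4))
E
python3 - <<'E'
from h import *
st(5); cans(); go(T['T1']); go(T['R1'])
E
```

```text
22.9833 [ 0.6546 -0.2276  0.1674] [-3.141e+00 -2.000e-03  2.453e+00] F [-0.23  0.38 -0.9 ] [0.24 0.58 0.3 ] open 0.0535
lid [ 0.8114 -0.102   0.048 ] area 295
lid [ 0.7222 -0.4144  0.048 ] area 262
lid [ 0.6417 -0.1073  0.048 ] area 364
lid [0.5565 0.3265 0.048 ] area 296
dpos [-0.159  0.591 -0.327]
dpos [-0.368 -0.653 -0.329]
```

Light (about 0.9 N, near the noise floor, against 2.2 to 3 N for a full one), so it goes to the rack.

Call:
apply_moves --delta_pos '[[-0.368,-0.653,-0.1],[-0.368,-0.653,-0.1],[-0.368,-0.653,-0.1],[-0.368,-0.653,-0.1],[-0.368,-0.653,-0.1],[-0.368,-0.653,-0.1],[-0.368,-0.653,-0.1],[-0.368,-0.653,-0.1]]' --dr '[[0,0,0],[0,0,0],[0,0,0],[0,0,0],[0,0,0],[0,0,0],[0,0,0],[0,0,0]]' --jaw '[0.5,0.5,0.5,0.5,0.5,0.5,0.5,0.5]'

```text
time: 23.7
tool_pos: [0.5033, -0.4944, 0.1271]
tool_rot: [-3.14, -0.002, 2.447]
contact_force: [-1.1, -0.2, -0.7]
opening: 0.0533
grip_force: 25.0
```

Call:
apply_moves --delta_pos '[[0,0,0],[0,0,0],[0,0,0]]' --dr '[[0,0,0],[0,0,0],[0,0,0]]' --jaw '[0.5,0.5,0.5]'

```text
time: 23.95
tool_pos: [0.5088, -0.4878, 0.1288]
tool_rot: [3.141, -0.0, 2.454]
contact_force: [0.2, 1.6, -0.4]
opening: 0.0534
grip_force: 25.0
```

```bash
python3 - <<'E'
from h import *
st(2); cans(); go(T['R1'])
E
```

```text
24.05 [ 0.5092 -0.4875  0.1291] [3.141 0.    2.455] F [-0.06  0.63 -0.12] [0.25 0.96 0.29] open 0.0535
lid [ 0.8113 -0.1021  0.048 ] area 294
lid [ 0.6416 -0.1073  0.048 ] area 365
lid [0.5568 0.3269 0.048 ] area 300
lid [ 0.5494 -0.0987  0.048 ] area 354
lid [ 0.4344 -0.1136  0.048 ] area 347
dpos [-0.004 -0.004 -0.233]
```

Call:
apply_moves --delta_pos '[[-0.004,-0.004,-0.08],[-0.004,-0.004,-0.15],[-0.004,-0.004,-0.2],[-0.004,-0.004,-0.225],[-0.004,-0.004,-0.231],[-0.004,-0.004,-0.231],[-0.004,-0.004,-0.231]]' --dr '[[0,0,0],[0,0,0],[0,0,0],[0,0,0],[0,0,0],[0,0,0],[0,0,0]]' --jaw '[0.5,0.5,0.5,0.5,0.5,0.5,0.5]'

```text
time: 24.68
tool_pos: [0.5069, -0.4879, 0.0374]
tool_rot: [3.14, -0.003, 2.455]
contact_force: [-4.6, 7.3, 6.4]
opening: 0.0542
grip_force: 25.0
```

Call:
apply_moves --delta_pos '[[0,0,0],[0,0,0],[0,0,0],[0,0,0.05],[0,0,0.12],[0,0,0.2],[0,0,0.3],[0,0,0.35]]' --dr '[[0,0,0],[0,0,0],[0,0,0],[0,0,0],[0,0,0],[0,0,0],[0,0,0],[0,0,0]]' --jaw '[0.62,0.75,0.8,0.8,0.8,0.8,0.8,0.8]'

```text
time: 25.35
tool_pos: [0.5075, -0.4917, 0.1818]
tool_rot: [-3.14, 0.007, 2.453]
contact_force: [1.0, -0.3, 1.1]
opening: 0.0734
grip_force: 0.0
```

Call:
apply_moves --delta_pos '[[-0.159,0.64,0],[-0.159,0.64,0],[-0.159,0.64,0],[-0.159,0.64,0],[-0.159,0.64,0],[-0.159,0.64,0],[-0.159,0.64,0],[-0.159,0.64,0]]' --dr '[[0,0,0],[0,0,0],[0,0,0],[0,0,0],[0,0,0],[0,0,0],[0,0,0],[0,0,0]]' --jaw '[0.8,0.8,0.8,0.8,0.8,0.8,0.8,0.8]'

```text
time: 26.02
tool_pos: [0.4422, -0.2316, 0.177]
tool_rot: [3.141, -0.0, 2.456]
contact_force: [-0.0, -0.1, -0.1]
opening: 0.073
grip_force: 0.0
```

```bash
cat >> h.py <<'E'
def wcans():
    s=telemetry.observe(); im=eyes.read_camera('wrist'); hsv=cv2.cvtColor(im,cv2.COLOR_RGB2HSV); m=((hsv[:,:,1]<40)&(hsv[:,:,2]>100)&(hsv[:,:,2]<175)).astype(np.uint8)
    n,l,t,c=cv2.connectedComponentsWithStats(m)
    for i in range(1,n):
        if t[i,4]>600 and c[i][1]<300: print('wlid',wpx(*c[i],.048,s).round(4),t[i])
E
python3 - <<'E'
from h import *
st(3); cans(); wcans(); go((.4439,-.2317,.027))
E
```

```text
26.1667 [ 0.4436 -0.2359  0.1768] [-3.141e+00  2.000e-03  2.453e+00] F [-0.07 -0.46  0.21] [0.09 0.31 0.45] open 0.0733
lid [ 0.8117 -0.1018  0.048 ] area 287
lid [ 0.6417 -0.1075  0.048 ] area 363
lid [0.5563 0.3269 0.048 ] area 294
lid [ 0.5494 -0.0987  0.048 ] area 354
lid [ 0.4344 -0.1136  0.048 ] area 346
lid [ 0.3354 -0.4206  0.048 ] area 331
wlid [0.4711 0.0155 0.048 ] [ 478    0   34   78 1132]
wlid [ 0.4317 -0.1155  0.048 ] [ 312   63   67   60 2935]
wlid [ 0.5164 -0.1136  0.048 ] [381 146  50  49 695]
wlid [ 0.5499 -0.0996  0.048 ] [ 401  153   53   51 2091]
wlid [ 0.4623 -0.2569  0.048 ] [ 225  178   51   60 2283]
wlid [ 0.5997 -0.1157  0.048 ] [417 211  55  27 774]
wlid [ 0.5264 -0.3128  0.048 ] [ 122  276  252   10 1984]
dpos [ 0.002  0.011 -0.373]
```

```bash
python3 - <<'E'
from h import *
a=eyes.read_camera('top')[110:320,260:480]; b=eyes.read_camera('wrist'); c=eyes.read_camera('scene')[110:270,80:280]
A=cv2.resize(a,None,fx=1.8,fy=1.8,interpolation=2);C=cv2.resize(c,(396,317-110));B=cv2.resize(b,(400,300))
H=np.zeros((590,800,3),np.uint8);H[:378,:396]=A;H[380:587,:396]=C;H[:300,400:]=B
cv2.imwrite('pics/j6.png',H[:,:,::-1]); print(w2px('top',[.3354,-.4206,.048]))
E
```

```text
[[408.42758749 267.37916978]]
```

View pics/j6.png

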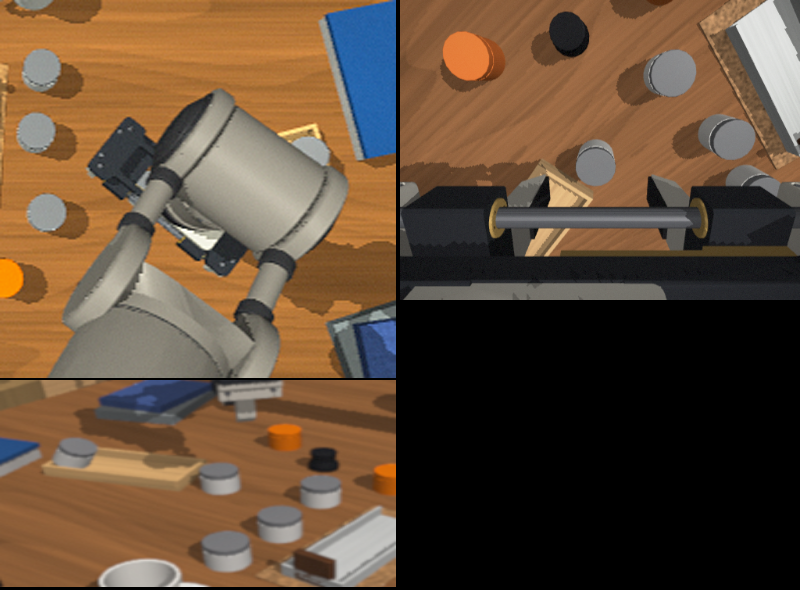

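The top crop and scene crop show the first canister leaning on the rack's far end wall (scene crop (75,452)), so I must redo that placement. The wrist crop shows one canister knocked aside, now at (595,165). I'll refit the rack and the tilted canister more finely.

```bash
python3 - <<'E'
from h import *
s=telemetry.observe(); print('C5',wpx(250,212,.048,s).round(4), wpx(250,208,.048,s).round(4))
u,v=80+78*200/396,110+(447-380)*160/207
for z in(.05,.06,.065): print('tilted lid',px2w('scene',u,v,z).round(4))
im=np.load('top.npy'); 
hsv=cv2.cvtColor(im,cv2.COLOR_RGB2HSV); sub=hsv[170:250,345:460]; 
m=((sub[:,:,0]>17)&(sub[:,:,0]<30)&(sub[:,:,2]>150)).astype(np.uint8); m=cv2.morphologyEx(m,cv2.MORPH_CLOSE,np.ones((5,5),np.uint8)); m=cv2.morphologyEx(m,cv2.MORPH_OPEN,np.ones((3,3),np.uint8))
cn=max(cv2.findContours(m,0,2)[0],key=cv2.contourArea); b=cv2.boxPoints(cv2.minAreaRect(cn))+[345,170]; print(b.round(1),cv2.minAreaRect(cn))
W=[px2w('top',*p,.026)[:2] for p in b]; print(np.round(W,4),np.mean(W,0)); print([np.linalg.norm(W[i]-W[i-1]).round(4) for i in range(4)])
E
```

```text
C5 [ 0.4644 -0.2585  0.048 ] [ 0.461  -0.2557  0.048 ]
tilted lid [ 0.5082 -0.4904  0.05  ]
tilted lid [ 0.5195 -0.4755  0.06  ]
tilted lid [ 0.5251 -0.468   0.065 ]
[[354.5 199.6]
 [436.9 177.3]
 [446.5 213. ]
 [364.2 235.3]] ((55.54266357421875, 36.31135940551758), (36.91990661621094, 85.3018798828125), 74.84593200683594)
[[ 0.509  -0.2967]
 [ 0.5684 -0.5158]
 [ 0.4741 -0.5352]
 [ 0.4159 -0.3187]] [ 0.49183071 -0.41661932]
[np.float64(0.0957), np.float64(0.2271), np.float64(0.0963), np.float64(0.2243)]
```

Call:
apply_moves --delta_pos '[[0.176,-0.623,0],[0.176,-0.623,0],[0.176,-0.623,0],[0.176,-0.623,0],[0.176,-0.623,0],[0.176,-0.623,0],[0.176,-0.623,0],[0.176,-0.623,0]]' --dr '[[0,0,0],[0,0,0],[0,0,0],[0,0,0],[0,0,0],[0,0,0],[0,0,0],[0,0,0]]' --jaw '[1,1,1,1,1,1,1,1]' --force 10

```text
time: 27.08
tool_pos: [0.5123, -0.4873, 0.174]
tool_rot: [-3.141, -0.001, 2.449]
contact_force: [-0.3, 0.5, -0.0]
opening: 0.0919
grip_force: 0.0
```

Call:
apply_moves --delta_pos '[[0,0,0],[0,0,0],[0,0,0]]' --dr '[[0,0,0],[0,0,0],[0,0,0]]' --jaw '[1,1,1]'

```text
time: 27.33
tool_pos: [0.5132, -0.4827, 0.1769]
tool_rot: [3.141, -0.0, 2.454]
contact_force: [-0.4, 0.1, -0.3]
opening: 0.0918
grip_force: 0.0
```

```bash
python3 - <<'E'
from h import *
st(2); cans(); wcans(); go((.514,-.485,.042))
E
```

```text
27.4333 [ 0.5133 -0.4828  0.1772] [3.142e+00 1.000e-03 2.454e+00] F [ 0.09  0.26 -0.19] [0.44 0.19 0.13] open 0.0917
lid [ 0.8114 -0.102   0.048 ] area 293
lid [ 0.6417 -0.1072  0.048 ] area 369
lid [0.5568 0.3268 0.048 ] area 302
lid [ 0.5493 -0.0988  0.048 ] area 354
lid [ 0.5167 -0.4875  0.048 ] area 370
lid [ 0.4347 -0.1132  0.048 ] area 339
wlid [ 0.3137 -0.6138  0.048 ] [  0  78  31  65 863]
wlid [ 0.5156 -0.4864  0.048 ] [ 221  158   61   56 2512]
wlid [ 0.603  -0.5512  0.048 ] [  91  277  318    7 1916]
dpos [ 0.002 -0.005 -0.338]
```

Call:
apply_moves --delta_pos '[[0.004,-0.007,-0.1],[0.004,-0.007,-0.2],[0.004,-0.007,-0.28],[0.004,-0.007,-0.33],[0.004,-0.007,-0.338],[0.004,-0.007,-0.338]]' --dr '[[0,0,0],[0,0,0],[0,0,0],[0,0,0],[0,0,0],[0,0,0]]' --jaw '[1,1,1,1,1,1]'

```text
time: 28.03
tool_pos: [0.5143, -0.4858, 0.0401]
tool_rot: [3.141, -0.003, 2.453]
contact_force: [-0.5, 0.4, 0.7]
opening: 0.0915
grip_force: 0.0
```

Call:
apply_moves --delta_pos '[[0,0,0],[0,0,0],[0,0,0],[0,0,0],[0,0,0],[0,0,0],[0,0,0]]' --dr '[[0,0,0],[0,0,0],[0,0,0],[0,0,0],[0,0,0],[0,0,0],[0,0,0]]' --jaw '[0.8,0.6,0.5,0.5,0.5,0.5,0.5]'

```text
time: 28.62
tool_pos: [0.5148, -0.4868, 0.0419]
tool_rot: [-3.142, 0.001, 2.453]
contact_force: [-0.6, 0.7, 3.3]
opening: 0.0586
grip_force: 9.8
```

```bash
python3 - <<'E'
from h import *
st(2); wcans(); go((.5085,-.476,.042))
E
```

```text
28.7167 [ 0.5148 -0.4868  0.0418] [-3.142e+00  1.000e-03  2.453e+00] F [-0.    0.63  3.36] [0.62 0.12 0.04] open 0.0586
wlid [ 0.5017 -0.4724  0.048 ] [ 213  198   87   39 1624]
wlid [ 0.5308 -0.5021  0.048 ] [ 149  277  199    7 1150]
dpos [-0.016  0.027  0.001]
```

Call:
apply_moves --delta_pos '[[0,0,0.03],[0,0,0.06],[-0.007,0.015,0.06],[-0.014,0.03,0.06],[-0.014,0.03,0.03],[-0.014,0.03,0.005],[-0.014,0.03,-0.005],[-0.014,0.03,-0.01]]' --dr '[[0,0,0],[0,0,0],[0,0,0],[0,0,0],[0,0,0],[0,0,0],[0,0,0],[0,0,0]]' --jaw '[0.5,0.5,0.5,0.5,0.5,0.5,0.5,0.5]'

```text
time: 29.43
tool_pos: [0.5093, -0.4766, 0.0371]
tool_rot: [-3.14, 0.003, 2.453]
contact_force: [-0.5, -4.8, 9.9]
opening: 0.0575
grip_force: 10.3
```

Call:
apply_moves --delta_pos '[[0,0,0],[0,0,0],[0,0,0],[0,0,0.05],[0,0,0.12],[0,0,0.2],[0,0,0.3],[0,0,0.35]]' --dr '[[0,0,0],[0,0,0],[0,0,0],[0,0,0],[0,0,0],[0,0,0],[0,0,0],[0,0,0]]' --jaw '[0.7,0.8,0.8,0.8,0.8,0.8,0.8,0.8]' --force 25

```text
time: 30.1
tool_pos: [0.5099, -0.4753, 0.1815]
tool_rot: [-3.141, 0.005, 2.453]
contact_force: [0.0, -0.6, 1.2]
opening: 0.0736
grip_force: 0.0
```

```bash
cat >> h.py <<'E'
def scans():  # lids in the scene view, world xy at height z, and ellipse aspect
    im=eyes.read_camera('scene'); hsv=cv2.cvtColor(im,cv2.COLOR_RGB2HSV); m=((hsv[:,:,1]<45)&(hsv[:,:,2]>80)&(hsv[:,:,2]<140)).astype(np.uint8)
    m[:110]=0; n,l,t,c=cv2.connectedComponentsWithStats(m,connectivity=4)
    for i in range(1,n):
        if 80<t[i,4]<500 and 14<t[i,2]<34 and t[i,3]<20:
            e=cv2.fitEllipse(np.argwhere(l==i)[:,::-1].astype(np.float32)); print('sl',px2w('scene',*c[i],.05).round(3),t[i],'ang',round(e[2]),np.round(e[1],1))
E
python3 - <<'E'
from h import *
st(2); cans(); wcans(); scans()
E
```

```text
30.2 [ 0.5105 -0.476   0.1821] [-3.14   0.008  2.453] F [ 0.3  -0.65  2.31] [0.26 0.06 1.08] open 0.0735
lid [ 0.8113 -0.1021  0.048 ] area 294
lid [ 0.6417 -0.1073  0.048 ] area 364
lid [ 0.5995 -0.6805  0.048 ] area 273
lid [0.5567 0.3268 0.048 ] area 296
lid [ 0.5494 -0.0988  0.048 ] area 355
lid [ 0.4351 -0.113   0.048 ] area 333
wlid [ 0.4786 -0.2713  0.048 ] [387   0  58  24 999]
wlid [ 0.3066 -0.588   0.048 ] [   0   11   59  139 1436]
wlid [ 0.5143 -0.4842  0.048 ] [ 224  161   52   58 2354]
wlid [ 0.5966 -0.5491  0.048 ] [ 122  277  255    7 1644]
sl [ 0.524 -0.48   0.05 ] [109 159  20  17 203] ang 65 [11.9 17.7]
sl [ 0.808 -0.34   0.05 ] [ 53 233  17  10  98] ang 93 [ 7.9 13.3]
sl [0.824 0.081 0.05 ] [210 320  20  17 107] ang 41 [27.1 34.1]
```

```bash
python3 - <<'E'
from h import *
im=eyes.read_camera('scene'); hsv=cv2.cvtColor(im,cv2.COLOR_RGB2HSV)
for y in range(150,186): print(y,''.join('.' if hsv[y,x,1]>70 else '%x'%(hsv[y,x,2]//16) for x in range(98,146)))
R=np.array([[.262,.966],[-.965,.257]]); C=np.array([.4935,-.421])
def loc(x,y,z): return [*(C+R@np.array([x,y])),z]
print(w2px('scene',[loc(.108,-.048,.026),loc(.108,.048,.026),loc(.102,-.042,.026),loc(.102,.042,.026)]).round(0))
for q in((.066,0),(.06,0)):
    print(q,w2px('scene',[loc(*q,.006),loc(*q,.054),loc(q[0]+.027,q[1],.054),loc(q[0]-.027,q[1],.054)]).round(1))
E
```

```text
150 ................................................
151 ................................................
152 ................................................
153 ................................................
154 ................................................
155 ................................................
156 ................................................
157 ................................................
158 44..............................................
159 ................77877777777.....................
160 ..5...........777777777777777...................
161 ..5.........777777777777777777..................
162 55.........7777777777777777777..................
163 66........66777777777777777776..................
164 87........66777777777777777665..................
165 986........6777777777777776655..................
166 987........66677777777776655568.................
167 988........65566667777666656778.................
168 888........86555556666666678998.................
169 988........97665555666678889a99.................
170 88..........888777778889aaaaa99.....
[... 303 characters left out ...]
bbbbbaaaa99................
177 .................bbbbbbbbbbaaa9a................
178 ......................cccbbbbab.................
179 ............................c...................
180 ................................................
181 ................................................
182 ................................................
183 ................................................
184 ................................................
185 ................................................
[[118. 160.]
 [ 99. 176.]
 [119. 161.]
 [102. 175.]]
(0.066, 0) [[122.9 175.5]
 [119.8 161.5]
 [111.6 160.2]
 [128.1 162.8]]
(0.06, 0) [[124.7 175.8]
 [121.7 161.8]
 [113.5 160.4]
 [130.  163.2]]
```

```bash
cat > tilt.py <<'E'
from h import *
from scipy.optimize import minimize
def sil(cam_,p,z0):
    # p: bottom centre x,y and tilt vector (tx,ty): silhouettes of the can (hull) and lid top
    R=Ro.from_rotvec([p[2],p[3],0]).as_matrix(); a=np.linspace(0,2*np.pi,40); c=np.c_[.027*np.cos(a),.027*np.sin(a),0*a]
    b=c@R.T+[p[0],p[1],z0]; b[:,2]+=.027*np.sin(np.hypot(p[2],p[3])); return w2px(cam_,b),w2px(cam_,b+R@[0,0,.048])
def fill(h,pts,S=8):
    m=np.zeros((h[0]*S,h[1]*S),np.uint8); cv2.fillConvexPoly(m,cv2.convexHull((pts*S+S/2).astype(np.int32)),1); return cv2.resize(m.astype(np.float32),(h[1],h[0]),interpolation=cv2.INTER_AREA)
def fit(u0,v0,u1,v1,z0,p0,lidmax):
    im=eyes.read_camera('scene')[v0:v1,u0:u1]; hsv=cv2.cvtColor(im,cv2.COLOR_RGB2HSV)
    lid=((hsv[:,:,1]<70)&(hsv[:,:,2]<lidmax)&(hsv[:,:,2]>105)).astype(np.float32)
    o=np.array([u0,v0])
    f=lambda p:np.abs(fill(lid.shape,sil('scene',p,z0)[1]-o)-lid).sum()
    best=min((minimize(f,[*p0,tx,ty],method='Nelder-Mead',options=dict(initial_simplex=np.array([[*p0,tx,ty]]+[[p0[0]+.01*(i==0),p0[1]+.01*(i==1),tx+.2*(i==2),ty+.2*(i==3)] for i in range(4)]),maxiter=250)) for tx,ty in((0,0),(.3,.1),(-.3,-.1))),key=lambda r:r.fun)
    up=min((f([p0[0]+i*.003,p0[1]+j*.003,0,0]),p0[0]+i*.003,p0[1]+j*.003) for i in range(-5,6) for j in range(-5,6))
    print('best',best.x.round(3),round(best.fun,1),'upright',np.round(up,4),'area',lid.sum())
if __name__=='__main__':
    u,v=w2px('scene',[.4344,-.1136,.048])[0].astype(int)
    fit(98,150,146,172,.006,(.513,-.484),130)
    fit(u-22,v-12,u+22,v+10,0,(.4336,-.1143),130)
    u,v=w2px('scene',[.55,-.099,.048])[0].astype(int); fit(u-22,v-12,u+22,v+10,0,(.55,-.099),130)
E
python3 tilt.py
```

```text
best [ 0.522 -0.483 -0.018 -0.036] 32.3 upright [33.4375  0.519  -0.484 ] area 154.0
best [ 0.44  -0.113 -0.02  -0.043] 32.9 upright [39.4688  0.4366 -0.1143] area 198.0
best [ 0.555 -0.099 -0.023 -0.023] 44.9 upright [45.8594  0.553  -0.099 ] area 267.0
```

The first canister is now upright in the rack: the fitted tilt is about 0.04 rad, the same as the reference canisters. Next is the knocked one.

Call:
apply_moves --delta_pos '[[-0.064,0.5,0],[-0.064,0.5,0],[-0.064,0.5,0],[-0.064,0.5,0],[-0.064,0.5,0],[-0.064,0.5,0],[-0.064,0.5,0]]' --dr '[[0,0,0],[0,0,0],[0,0,0],[0,0,0],[0,0,0],[0,0,0],[0,0,0]]' --jaw '[0.9,0.9,0.9,0.9,0.9,0.9,0.9]'

```text
time: 31.13
tool_pos: [0.4834, -0.273, 0.1772]
tool_rot: [-3.142, -0.001, 2.456]
contact_force: [0.5, 0.2, 0.6]
opening: 0.0827
grip_force: 0.0
```

```bash
python3 - <<'E'
from h import *
st(2); wcans(); go((.4627,-.257,.027)); cans()
E
```

```text
31.2333 [ 0.4838 -0.2753  0.1771] [-3.141  0.     2.453] F [0.27 0.15 0.68] [0.27 0.07 0.09] open 0.0824
wlid [ 0.4348 -0.1149  0.048 ] [ 331    0   61   59 2980]
wlid [ 0.5501 -0.0996  0.048 ] [ 415   93   56   57 2471]
wlid [ 0.4651 -0.2596  0.048 ] [ 228  130   54   57 2352]
wlid [ 0.6034 -0.1203  0.048 ] [430 166  51  29 655]
wlid [ 0.644  -0.1082  0.048 ] [ 454  174   53   50 1939]
wlid [ 0.5681 -0.3501  0.048 ] [ 107  276  282    9 1906]
dpos [-0.053  0.047 -0.375]
lid [ 0.8118 -0.102   0.048 ] area 286
lid [ 0.6419 -0.1074  0.048 ] area 361
lid [0.5563 0.3269 0.048 ] area 294
lid [ 0.5494 -0.0986  0.048 ] area 351
lid [ 0.4344 -0.1136  0.048 ] area 346
lid [ 0.4111 -0.4915  0.048 ] area 319
```

Call:
apply_moves --delta_pos '[[-0.048,0.041,0],[-0.048,0.041,-0.05],[-0.048,0.041,-0.14],[-0.048,0.041,-0.23],[-0.048,0.041,-0.31],[-0.048,0.041,-0.355],[-0.048,0.041,-0.372],[-0.048,0.041,-0.372]]' --dr '[[0,0,0],[0,0,0],[0,0,0],[0,0,0],[0,0,0],[0,0,0],[0,0,0],[0,0,0]]' --jaw '[0.9,0.9,0.9,0.9,0.9,0.9,0.9,0.9]'

```text
time: 32.0
tool_pos: [0.4634, -0.2586, 0.0266]
tool_rot: [-3.142, -0.004, 2.451]
contact_force: [0.1, 1.0, -0.1]
opening: 0.0825
grip_force: 0.0
```

Call:
apply_moves --delta_pos '[[0,0,0],[0,0,0],[0,0,0],[0,0,0],[0,0,0],[0,0,0],[0,0,0]]' --dr '[[0,0,0],[0,0,0],[0,0,0],[0,0,0],[0,0,0],[0,0,0],[0,0,0]]' --jaw '[0.8,0.7,0.5,0.5,0.5,0.5,0.5]'

```text
time: 32.58
tool_pos: [0.4648, -0.2585, 0.0293]
tool_rot: [3.141, 0.002, 2.453]
contact_force: [-1.1, 0.2, 6.8]
opening: 0.0536
grip_force: 25.0
```

Call:
apply_moves --delta_pos '[[0,0,0.03],[0,0,0.1],[0,0,0.2],[0,0,0.27],[0,0,0.3],[0,0,0.3],[0,0,0.3],[0,0,0.3]]' --dr '[[0,0,0],[0,0,0],[0,0,0],[0,0,0],[0,0,0],[0,0,0],[0,0,0],[0,0,0]]' --jaw '[0.5,0.5,0.5,0.5,0.5,0.5,0.5,0.5]'

```text
time: 33.25
tool_pos: [0.4636, -0.2577, 0.147]
tool_rot: [-3.142, -0.002, 2.453]
contact_force: [-0.4, 0.4, -0.4]
opening: 0.0538
grip_force: 25.0
```

```bash
sed -i "s/^T=.*/T={'T1':(.591,.0089,.037),'T2':(.5314,.0128,.037),'T3':(.4735,.0166,.037),'R2':(.4945,-.419,.036),'R3':(.4767,-.3592,.036)}/" h.py; python3 - <<'E'
from h import *
st(5); go(T['T1']); go(T['R2'])
E
```

```text
33.5 [ 0.4639 -0.258   0.1473] [-3.142e+00 -2.000e-03  2.453e+00] F [-0.23  0.21 -0.17] [0.39 0.4  0.6 ] open 0.0535
dpos [ 0.318  0.667 -0.276]
dpos [ 0.077 -0.403 -0.278]
```

Light too. Placing it at the rack's middle.

Call:
apply_moves --delta_pos '[[0.02,-0.1,0],[0.04,-0.2,0],[0.06,-0.3,0],[0.077,-0.38,0],[0.077,-0.403,0],[0.077,-0.403,0],[0.077,-0.403,0],[0.077,-0.403,0]]' --dr '[[0,0,0],[0,0,0],[0,0,0],[0,0,0],[0,0,0],[0,0,0],[0,0,0],[0,0,0]]' --jaw '[0.5,0.5,0.5,0.5,0.5,0.5,0.5,0.5]'

```text
time: 34.17
tool_pos: [0.4949, -0.4177, 0.148]
tool_rot: [3.141, -0.002, 2.454]
contact_force: [0.3, -0.8, -1.3]
opening: 0.0536
grip_force: 25.0
```

Call:
apply_moves --delta_pos '[[0,0,-0.06],[0,0,-0.14],[0,0,-0.21],[0,0,-0.25],[0,0,-0.27],[0,0,-0.276],[0,0,-0.276],[0,0,-0.276]]' --dr '[[0,0,0],[0,0,0],[0,0,0],[0,0,0],[0,0,0],[0,0,0],[0,0,0],[0,0,0]]' --jaw '[0.5,0.5,0.5,0.5,0.5,0.5,0.5,0.5]'

```text
time: 34.83
tool_pos: [0.4959, -0.4196, 0.0396]
tool_rot: [-3.141, 0.002, 2.453]
contact_force: [-0.3, -0.0, -0.4]
opening: 0.0535
grip_force: 25.0
```

```bash
python3 - <<'E'
from h import *
st(2)
E
```

```text
34.9333 [ 0.4958 -0.4199  0.0397] [-3.141e+00  3.000e-03  2.453e+00] F [-0.16 -0.15 -0.53] [0.14 0.14 0.13] open 0.0537
```

Call:
apply_moves --delta_pos '[[0,0,-0.005],[0,0,-0.01],[0,0,-0.01]]' --dr '[[0,0,0],[0,0,0],[0,0,0]]' --jaw '[0.5,0.5,0.5]'

```text
time: 35.18
tool_pos: [0.4955, -0.42, 0.0353]
tool_rot: [-3.141, 0.002, 2.453]
contact_force: [-1.5, 0.3, 6.0]
opening: 0.0532
grip_force: 25.0
```

Call:
apply_moves --delta_pos '[[0,0,0],[0,0,0],[0,0,0],[0,0,0.05],[0,0,0.12],[0,0,0.2],[0,0,0.3],[0,0,0.35]]' --dr '[[0,0,0],[0,0,0],[0,0,0],[0,0,0],[0,0,0],[0,0,0],[0,0,0],[0,0,0]]' --jaw '[0.62,0.75,0.8,0.8,0.8,0.8,0.8,0.8]'

```text
time: 35.85
tool_pos: [0.4961, -0.4204, 0.1787]
tool_rot: [-3.141, 0.006, 2.453]
contact_force: [0.3, -0.6, -0.3]
opening: 0.0735
grip_force: 0.0
```

Call:
apply_moves --delta_pos '[[-0.154,0.764,0],[-0.154,0.764,0],[-0.154,0.764,0],[-0.154,0.764,0],[-0.154,0.764,0],[-0.154,0.764,0],[-0.154,0.764,0],[-0.154,0.764,0]]' --dr '[[0,0,0],[0,0,0],[0,0,0],[0,0,0],[0,0,0],[0,0,0],[0,0,0],[0,0,0]]' --jaw '[0.8,0.8,0.8,0.8,0.8,0.8,0.8,0.8]'

```text
time: 36.52
tool_pos: [0.4316, -0.1099, 0.1739]
tool_rot: [3.141, -0.002, 2.454]
contact_force: [0.5, 0.5, -0.2]
opening: 0.0731
grip_force: 0.0
```

Call:
apply_moves --delta_pos '[[0,0,0],[0,0,0]]' --dr '[[0,0,0],[0,0,0]]' --jaw '[0.8,0.8]'

```text
time: 36.68
tool_pos: [0.4336, -0.1132, 0.1744]
tool_rot: [3.141, 0.001, 2.455]
contact_force: [-0.1, -0.8, -0.2]
opening: 0.0733
grip_force: 0.0
```

```bash
python3 - <<'E'
from h import *
import tilt
st(2); cans(); wcans(); go((.434,-.1143,.027))
u,v=w2px('scene',[.5,-.419,.054])[0].astype(int); tilt.fit(u-20,v-10,u+20,v+9,.006,(.5,-.419),130)
tilt.fit(98,150,146,172,.006,(.519,-.484),130)
E
```

```text
36.7833 [ 0.434  -0.1147  0.1742] [3.142e+00 1.000e-03 2.453e+00] F [ 0.02 -0.45 -0.13] [0.1  0.39 0.11] open 0.0739
lid [ 0.8117 -0.102   0.048 ] area 288
lid [ 0.6418 -0.1073  0.048 ] area 362
lid [0.5563 0.3269 0.048 ] area 294
lid [ 0.4057 -0.0431  0.048 ] area 292
lid [ 0.3235 -0.2216  0.048 ] area 334
wlid [0.5129 0.029  0.048 ] [ 376   78   93  150 2664]
wlid [ 0.4312 -0.1115  0.048 ] [ 229  149   53   59 2359]
wlid [ 0.5189 -0.0896  0.048 ] [303 217  56  38 638]
wlid [ 0.5159 -0.1897  0.048 ] [ 122  276  252    9 1725]
dpos [ 0.     0.002 -0.367]
best [ 0.502 -0.417  0.022 -0.024] 99.7 upright [103.4062   0.5     -0.419 ] area 220.0
best [ 0.522 -0.483 -0.012 -0.033] 152.4 upright [153.6562   0.519   -0.484 ] area 275.0
```

Call:
apply_moves --delta_pos '[[0,0.002,-0.06],[0,0.002,-0.14],[0,0.002,-0.23],[0,0.002,-0.31],[0,0.002,-0.35],[0,0.002,-0.368],[0,0.002,-0.368]]' --dr '[[0,0,0],[0,0,0],[0,0,0],[0,0,0],[0,0,0],[0,0,0],[0,0,0]]' --jaw '[0.85,0.85,0.85,0.85,0.85,0.85,0.85]'

```text
time: 37.57
tool_pos: [0.4327, -0.1132, 0.0254]
tool_rot: [-3.141, -0.003, 2.452]
contact_force: [-1.1, 0.8, 0.5]
opening: 0.0781
grip_force: 0.0
```

Call:
apply_moves --delta_pos '[[0,0,0],[0,0,0],[0,0,0],[0,0,0],[0,0,0],[0,0,0],[0,0,0]]' --dr '[[0,0,0],[0,0,0],[0,0,0],[0,0,0],[0,0,0],[0,0,0],[0,0,0]]' --jaw '[0.8,0.7,0.5,0.5,0.5,0.5,0.5]'

```text
time: 38.15
tool_pos: [0.4341, -0.1133, 0.0277]
tool_rot: [3.141, 0.002, 2.453]
contact_force: [-0.8, 0.5, 6.1]
opening: 0.0534
grip_force: 25.0
```

Call:
apply_moves --delta_pos '[[0,0,0.03],[0,0,0.1],[0,0,0.2],[0,0,0.27],[0,0,0.3],[0,0,0.3],[0,0,0.3],[0,0,0.3]]' --dr '[[0,0,0],[0,0,0],[0,0,0],[0,0,0],[0,0,0],[0,0,0],[0,0,0],[0,0,0]]' --jaw '[0.5,0.5,0.5,0.5,0.5,0.5,0.5,0.5]'

```text
time: 38.82
tool_pos: [0.4325, -0.1126, 0.1455]
tool_rot: [-3.141, -0.002, 2.453]
contact_force: [0.6, -0.2, -2.5]
opening: 0.0533
grip_force: 25.0
```

```bash
python3 - <<'E'
from h import *
st(5); go(T['T1']); go(T['R3'])
E
```

```text
39.0667 [ 0.433  -0.1128  0.1459] [-3.141e+00 -2.000e-03  2.453e+00] F [-0.05  0.17 -2.62] [0.41 0.43 0.4 ] open 0.0538
dpos [ 0.395  0.304 -0.272]
dpos [ 0.109 -0.616 -0.275]
```

Heavy (2.6 N), so it goes to the tray.

Call:
apply_moves --delta_pos '[[0.06,0.046,0],[0.14,0.108,0],[0.22,0.17,0],[0.3,0.231,0],[0.36,0.277,0],[0.395,0.304,0],[0.395,0.304,0],[0.395,0.304,0]]' --dr '[[0,0,0],[0,0,0],[0,0,0],[0,0,0],[0,0,0],[0,0,0],[0,0,0],[0,0,0]]' --jaw '[0.5,0.5,0.5,0.5,0.5,0.5,0.5,0.5]'

```text
time: 39.73
tool_pos: [0.5912, 0.0092, 0.1455]
tool_rot: [-3.14, -0.002, 2.454]
contact_force: [-0.7, 0.0, -2.9]
opening: 0.0532
grip_force: 25.0
```

Call:
apply_moves --delta_pos '[[0,0,-0.05],[0,0,-0.12],[0,0,-0.19],[0,0,-0.23],[0,0,-0.255],[0,0,-0.265],[0,0,-0.265],[0,0,-0.265]]' --dr '[[0,0,0],[0,0,0],[0,0,0],[0,0,0],[0,0,0],[0,0,0],[0,0,0],[0,0,0]]' --jaw '[0.5,0.5,0.5,0.5,0.5,0.5,0.5,0.5]'

```text
time: 40.4
tool_pos: [0.592, 0.0082, 0.0418]
tool_rot: [3.141, 0.001, 2.452]
contact_force: [0.6, 0.4, -1.8]
opening: 0.0534
grip_force: 25.0
```

```bash
python3 - <<'E'
from h import *
st(2)
E
```

```text
40.5 [0.5923 0.0083 0.0422] [3.140e+00 2.000e-03 2.453e+00] F [ 0.43  0.32 -2.24] [0.17 0.07 0.45] open 0.0536
```

Call:
apply_moves --delta_pos '[[0,0,-0.006],[0,0,-0.012],[0,0,-0.016],[0,0,-0.016]]' --dr '[[0,0,0],[0,0,0],[0,0,0],[0,0,0]]' --jaw '[0.5,0.5,0.5,0.5]'

```text
time: 40.83
tool_pos: [0.5916, 0.0086, 0.0347]
tool_rot: [3.141, 0.0, 2.453]
contact_force: [-0.8, 0.3, 0.8]
opening: 0.0533
grip_force: 25.0
```

Call:
apply_moves --delta_pos '[[0,0,0],[0,0,0],[0,0,0],[0,0,0.05],[0,0,0.12],[0,0,0.2],[0,0,0.3],[0,0,0.35]]' --dr '[[0,0,0],[0,0,0],[0,0,0],[0,0,0],[0,0,0],[0,0,0],[0,0,0],[0,0,0]]' --jaw '[0.62,0.72,0.75,0.75,0.75,0.75,0.75,0.75]'

```text
time: 41.5
tool_pos: [0.593, 0.0084, 0.1791]
tool_rot: [3.138, 0.005, 2.453]
contact_force: [1.4, 0.3, 1.4]
opening: 0.0689
grip_force: 0.0
```

Call:
apply_moves --delta_pos '[[-0.03,-0.08,0],[-0.06,-0.16,0],[-0.09,-0.23,0],[-0.106,-0.27,0],[-0.106,-0.27,0],[-0.106,-0.27,0]]' --dr '[[0,0,0],[0,0,0],[0,0,0],[0,0,0],[0,0,0],[0,0,0]]' --jaw '[0.85,0.85,0.85,0.85,0.85,0.85]'

```text
time: 42.0
tool_pos: [0.549, -0.1001, 0.1746]
tool_rot: [3.141, 0.0, 2.451]
contact_force: [-1.4, -0.6, 0.2]
opening: 0.0781
grip_force: 0.0
```

```bash
python3 - <<'E'
from h import *
import tilt
st(2); cans(); wcans(); go((.5498,-.0997,.026))
u,v=w2px('scene',[.594,.009,.055])[0].astype(int); tilt.fit(u-22,v-12,u+22,v+11,.007,(.594,.009),130)
E
```

```text
42.1 [ 0.5494 -0.0988  0.1745] [3.141 0.    2.453] F [-0.61 -0.54  0.11] [0.75 0.02 0.05] open 0.078
lid [0.5561 0.3269 0.048 ] area 291
lid [ 0.5447 -0.2043  0.048 ] area 290
wlid [0.557 0.013 0.048] [ 296    0  110  204 6484]
wlid [ 0.5483 -0.0973  0.048 ] [ 228  152   53   58 2341]
wlid [0.7229 0.0635 0.048 ] [ 449  183   63   64 2897]
wlid [ 0.6385 -0.1066  0.048 ] [ 279  233   44   32 1148]
wlid [ 0.6315 -0.1731  0.048 ] [ 115  276  266    9 1803]
dpos [ 0.001 -0.003 -0.371]
best [ 0.6    0.009 -0.034 -0.079] 41.6 upright [5.03281e+01 5.94000e-01 9.00000e-03] area 309.0
```

Call:
apply_moves --delta_pos '[[0,-0.001,-0.06],[0,-0.001,-0.14],[0,-0.001,-0.23],[0,-0.001,-0.31],[0,-0.001,-0.35],[0,-0.001,-0.37],[0,-0.001,-0.37]]' --dr '[[0,0,0],[0,0,0],[0,0,0],[0,0,0],[0,0,0],[0,0,0],[0,0,0]]' --jaw '[0.85,0.85,0.85,0.85,0.85,0.85,0.85]'

```text
time: 42.83
tool_pos: [0.5483, -0.0989, 0.0247]
tool_rot: [-3.141, -0.003, 2.454]
contact_force: [0.6, 0.3, 0.2]
opening: 0.0784
grip_force: 0.0
```

Call:
apply_moves --delta_pos '[[0,0,0],[0,0,0],[0,0,0],[0,0,0],[0,0,0],[0,0,0],[0,0,0]]' --dr '[[0,0,0],[0,0,0],[0,0,0],[0,0,0],[0,0,0],[0,0,0],[0,0,0]]' --jaw '[0.8,0.7,0.5,0.5,0.5,0.5,0.5]'

```text
time: 43.42
tool_pos: [0.5497, -0.1, 0.0275]
tool_rot: [3.141, 0.002, 2.453]
contact_force: [-1.1, -0.1, 5.4]
opening: 0.0537
grip_force: 25.0
```

Call:
apply_moves --delta_pos '[[0,0,0.03],[0,0,0.1],[0,0,0.2],[0,0,0.27],[0,0,0.3],[0,0,0.3],[0,0,0.3],[0,0,0.3]]' --dr '[[0,0,0],[0,0,0],[0,0,0],[0,0,0],[0,0,0],[0,0,0],[0,0,0],[0,0,0]]' --jaw '[0.5,0.5,0.5,0.5,0.5,0.5,0.5,0.5]'

```text
time: 44.08
tool_pos: [0.5482, -0.0996, 0.145]
tool_rot: [-3.141, -0.002, 2.453]
contact_force: [-0.7, -0.3, -0.3]
opening: 0.0533
grip_force: 25.0
```

```bash
python3 - <<'E'
from h import *
st(5); go(T['T2']); go(T['R3'])
E
```

```text
44.3333 [ 0.5486 -0.0997  0.1453] [-3.141e+00 -2.000e-03  2.453e+00] F [-0.2  -0.36 -0.24] [0.69 0.34 0.58] open 0.0538
dpos [-0.043  0.281 -0.271]
dpos [-0.18  -0.649 -0.273]
```

Light (0.2 N), so it goes to the rack's near place.

Call:
apply_moves --delta_pos '[[-0.025,-0.09,0],[-0.05,-0.18,0],[-0.075,-0.27,0],[-0.1,-0.36,0],[-0.125,-0.45,0],[-0.15,-0.54,0],[-0.17,-0.62,0],[-0.18,-0.648,0]]' --dr '[[0,0,0],[0,0,0],[0,0,0],[0,0,0],[0,0,0],[0,0,0],[0,0,0],[0,0,0]]' --jaw '[0.5,0.5,0.5,0.5,0.5,0.5,0.5,0.5]'

```text
time: 45.0
tool_pos: [0.4755, -0.3634, 0.1458]
tool_rot: [-3.14, 0.001, 2.449]
contact_force: [0.2, 0.7, -0.9]
opening: 0.0535
grip_force: 25.0
```

Call:
apply_moves --delta_pos '[[0,0,0],[0,0,-0.05],[0,0,-0.12],[0,0,-0.19],[0,0,-0.23],[0,0,-0.255],[0,0,-0.265],[0,0,-0.265]]' --dr '[[0,0,0],[0,0,0],[0,0,0],[0,0,0],[0,0,0],[0,0,0],[0,0,0],[0,0,0]]' --jaw '[0.5,0.5,0.5,0.5,0.5,0.5,0.5,0.5]'

```text
time: 45.67
tool_pos: [0.4773, -0.3581, 0.0399]
tool_rot: [3.141, -0.001, 2.454]
contact_force: [0.3, -0.6, -0.8]
opening: 0.0534
grip_force: 25.0
```

```bash
python3 - <<'E'
from h import *
st(2); cans()
E
```

```text
45.7667 [ 0.4779 -0.3591  0.0415] [3.142e+00 2.000e-03 2.453e+00] F [ 0.48 -0.24 -0.58] [0.16 0.38 0.19] open 0.0538
lid [ 0.8121 -0.1015  0.048 ] area 281
lid [ 0.6419 -0.1075  0.048 ] area 365
lid [0.5563 0.3269 0.048 ] area 294
```

Call:
apply_moves --delta_pos '[[0,0,-0.006],[0,0,-0.012],[0,0,-0.017],[0,0,-0.017]]' --dr '[[0,0,0],[0,0,0],[0,0,0],[0,0,0]]' --jaw '[0.5,0.5,0.5,0.5]'

```text
time: 46.15
tool_pos: [0.4771, -0.3591, 0.0336]
tool_rot: [3.141, 0.0, 2.453]
contact_force: [-0.0, -0.6, 0.0]
opening: 0.0535
grip_force: 25.0
```

Call:
apply_moves --delta_pos '[[0,0,0],[0,0,0],[0,0,0],[0,0,0.05],[0,0,0.12],[0,0,0.2],[0,0,0.3],[0,0,0.35]]' --dr '[[0,0,0],[0,0,0],[0,0,0],[0,0,0],[0,0,0],[0,0,0],[0,0,0],[0,0,0]]' --jaw '[0.62,0.7,0.73,0.73,0.73,0.73,0.73,0.73]'

```text
time: 46.82
tool_pos: [0.4782, -0.3601, 0.1783]
tool_rot: [-3.141, 0.006, 2.453]
contact_force: [1.1, -1.2, 0.3]
opening: 0.0671
grip_force: 0.0
```

Call:
apply_moves --delta_pos '[[0.416,0.626,0],[0.416,0.626,0],[0.416,0.626,0],[0.416,0.626,0],[0.416,0.626,0],[0.416,0.626,0],[0.416,0.626,0],[0.416,0.626,0]]' --dr '[[0,0,0],[0,0,0],[0,0,0],[0,0,0],[0,0,0],[0,0,0],[0,0,0],[0,0,0]]' --jaw '[0.85,0.85,0.85,0.85,0.85,0.85,0.85,0.85]'

```text
time: 47.48
tool_pos: [0.646, -0.1027, 0.1735]
tool_rot: [3.139, -0.0, 2.458]
contact_force: [-0.9, 0.6, -0.0]
opening: 0.0781
grip_force: 0.0
```

Call:
apply_moves --delta_pos '[[0,0,0],[0,0,0]]' --dr '[[0,0,0],[0,0,0]]' --jaw '[0.85,0.85]'

```text
time: 47.65
tool_pos: [0.6432, -0.1086, 0.1733]
tool_rot: [-3.141, -0.0, 2.454]
contact_force: [-0.4, -1.5, -0.4]
opening: 0.0777
grip_force: 0.0
```

```bash
python3 - <<'E'
from h import *
import tilt
st(2); cans(); wcans(); go((.6444,-.1088,.026))
u,v=w2px('scene',[.479,-.359,.054])[0].astype(int); tilt.fit(u-20,v-10,u+20,v+9,.006,(.479,-.359),130)
E
```

```text
47.75 [ 0.6427 -0.1102  0.1736] [-3.141 -0.     2.451] F [-0.39 -1.01 -0.23] [0.05 0.46 0.16] open 0.0778
lid [0.5562 0.3268 0.048 ] area 291
wlid [0.5882 0.0061 0.048 ] [ 265    0  105  102 5149]
wlid [0.7568 0.0629 0.048 ] [ 418  111   94   90 5398]
wlid [ 0.6424 -0.106   0.048 ] [ 231  151   53   58 2368]
wlid [ 0.5    -0.3152  0.048 ] [  0 180  22  46 714]
wlid [ 0.7498 -0.0581  0.048 ] [326 212  56  43 638]
wlid [ 0.7249 -0.1844  0.048 ] [ 115  276  268   11 2171]
dpos [ 0.004  0.004 -0.37 ]
best [ 0.482 -0.36  -0.043 -0.024] 54.2 upright [56.75   0.479 -0.359] area 195.0
```

Call:
apply_moves --delta_pos '[[0.004,0.004,-0.06],[0.004,0.004,-0.14],[0.004,0.004,-0.23],[0.004,0.004,-0.31],[0.004,0.004,-0.35],[0.004,0.004,-0.368],[0.004,0.004,-0.368]]' --dr '[[0,0,0],[0,0,0],[0,0,0],[0,0,0],[0,0,0],[0,0,0],[0,0,0]]' --jaw '[0.85,0.85,0.85,0.85,0.85,0.85,0.85]'

```text
time: 48.48
tool_pos: [0.6439, -0.1077, 0.0248]
tool_rot: [-3.14, -0.003, 2.451]
contact_force: [0.3, -0.2, -0.1]
opening: 0.078
grip_force: 0.0
```

Call:
apply_moves --delta_pos '[[0,0,0],[0,0,0],[0,0,0],[0,0,0],[0,0,0],[0,0,0],[0,0,0]]' --dr '[[0,0,0],[0,0,0],[0,0,0],[0,0,0],[0,0,0],[0,0,0],[0,0,0]]' --jaw '[0.8,0.7,0.5,0.5,0.5,0.5,0.5]'

```text
time: 49.07
tool_pos: [0.6457, -0.1073, 0.0277]
tool_rot: [3.141, 0.002, 2.453]
contact_force: [-1.6, 0.3, 5.8]
opening: 0.0537
grip_force: 25.0
```

Call:
apply_moves --delta_pos '[[0,0,0.03],[0,0,0.1],[0,0,0.2],[0,0,0.27],[0,0,0.3],[0,0,0.3],[0,0,0.3],[0,0,0.3]]' --dr '[[0,0,0],[0,0,0],[0,0,0],[0,0,0],[0,0,0],[0,0,0],[0,0,0],[0,0,0]]' --jaw '[0.5,0.5,0.5,0.5,0.5,0.5,0.5,0.5]'

```text
time: 49.73
tool_pos: [0.644, -0.1067, 0.1447]
tool_rot: [-3.14, -0.003, 2.453]
contact_force: [-0.0, 0.5, -2.3]
opening: 0.0534
grip_force: 25.0
```

```bash
python3 - <<'E'
from h import *
st(5); go((.520,.0135,.037))
E
```

```text
49.9833 [ 0.6446 -0.1069  0.1451] [-3.141e+00 -2.000e-03  2.453e+00] F [-0.11  0.07 -2.96] [0.18 0.65 0.47] open 0.0533
dpos [-0.312  0.301 -0.27 ]
```

Heavy (3 N), so it goes to the tray beside the first, about 70 mm away.

Call:
apply_moves --delta_pos '[[-0.05,0.048,0],[-0.11,0.106,0],[-0.17,0.164,0],[-0.23,0.222,0],[-0.28,0.27,0],[-0.312,0.301,0],[-0.312,0.301,0],[-0.312,0.301,0]]' --dr '[[0,0,0],[0,0,0],[0,0,0],[0,0,0],[0,0,0],[0,0,0],[0,0,0],[0,0,0]]' --jaw '[0.5,0.5,0.5,0.5,0.5,0.5,0.5,0.5]'

```text
time: 50.65
tool_pos: [0.52, 0.0139, 0.1466]
tool_rot: [3.141, 0.0, 2.454]
contact_force: [0.7, -0.7, -2.6]
opening: 0.0535
grip_force: 25.0
```

Call:
apply_moves --delta_pos '[[0,0,-0.05],[0,0,-0.12],[0,0,-0.19],[0,0,-0.23],[0,0,-0.255],[0,0,-0.265],[0,0,-0.265],[0,0,-0.265]]' --dr '[[0,0,0],[0,0,0],[0,0,0],[0,0,0],[0,0,0],[0,0,0],[0,0,0],[0,0,0]]' --jaw '[0.5,0.5,0.5,0.5,0.5,0.5,0.5,0.5]'

```text
time: 51.32
tool_pos: [0.5213, 0.013, 0.0411]
tool_rot: [3.141, 0.001, 2.453]
contact_force: [0.4, -0.3, -2.1]
opening: 0.0533
grip_force: 25.0
```

```bash
python3 - <<'E'
from h import *
st(2)
E
```

```text
51.4167 [0.5213 0.0131 0.0415] [3.140e+00 2.000e-03 2.453e+00] F [ 0.33  0.06 -2.44] [0.08 0.37 0.39] open 0.0534
```

Call:
apply_moves --delta_pos '[[0,0,-0.006],[0,0,-0.012],[0,0,-0.016],[0,0,-0.016]]' --dr '[[0,0,0],[0,0,0],[0,0,0],[0,0,0]]' --jaw '[0.5,0.5,0.5,0.5]'

```text
time: 51.75
tool_pos: [0.5205, 0.0134, 0.0346]
tool_rot: [3.141, 0.001, 2.453]
contact_force: [-2.0, 0.7, 3.5]
opening: 0.0531
grip_force: 25.0
```

Call:
apply_moves --delta_pos '[[0,0,0],[0,0,0],[0,0,0],[0,0,0.05],[0,0,0.12],[0,0,0.2],[0,0,0.3],[0,0,0.4]]' --dr '[[0,0,0],[0,0,0],[0,0,0],[0,0,0],[0,0,0],[0,0,0],[0,0,0],[0,0,0]]' --jaw '[0.62,0.7,0.73,0.73,0.73,0.73,0.73,0.73]'

```text
time: 52.42
tool_pos: [0.5196, 0.0134, 0.1953]
tool_rot: [-3.141, -0.001, 2.453]
contact_force: [1.7, -0.1, 0.2]
opening: 0.0673
grip_force: 0.0
```

Call:
apply_moves --delta_pos '[[-0.3,-0.75,0.05],[-0.3,-0.75,0.05],[-0.3,-0.75,0.05],[-0.3,-0.75,0.05],[-0.3,-0.75,0.05],[-0.3,-0.75,0.05],[-0.3,-0.75,0.05],[-0.3,-0.75,0.05]]' --dr '[[0,0,0],[0,0,0],[0,0,0],[0,0,0],[0,0,0],[0,0,0],[0,0,0],[0,0,0]]' --jaw '[0.73,0.73,0.73,0.73,0.73,0.73,0.73,0.73]'

```text
time: 53.08
tool_pos: [0.3989, -0.2893, 0.2144]
tool_rot: [-3.141, 0.001, 2.452]
contact_force: [-0.2, 0.1, 0.3]
opening: 0.0676
grip_force: 0.0
```

Call:
apply_moves --delta_pos '[[-0.55,-0.5,0],[-0.55,-0.5,0],[-0.55,-0.5,0],[-0.55,-0.5,0],[-0.55,-0.5,0],[-0.55,-0.5,0],[-0.55,-0.5,0],[-0.55,-0.5,0]]' --dr '[[0,0,0],[0,0,0],[0,0,0],[0,0,0],[0,0,0],[0,0,0],[0,0,0],[0,0,0]]' --jaw '[0.73,0.73,0.73,0.73,0.73,0.73,0.73,0.73]'

```text
time: 53.75
tool_pos: [0.1756, -0.4906, 0.2138]
tool_rot: [-3.139, 0.0, 2.448]
contact_force: [-0.2, 1.2, -0.6]
opening: 0.0669
grip_force: 0.0
```

```bash
python3 - <<'E'
from h import *
st(1); t=eyes.read_camera('top'); s=eyes.read_camera('scene')
A=cv2.resize(t[100:290,20:465],None,fx=1.79,fy=1.79,interpolation=2); B=cv2.resize(s[140:280,70:290],None,fx=1.79,fy=1.79,interpolation=2); C=cv2.resize(s[190:370,350:512],None,fx=1.39,fy=1.39,interpolation=2)
H=np.zeros((600,800,3),np.uint8); H[:A.shape[0],:A.shape[1]]=A; H[345:345+B.shape[0],:B.shape[1]]=B; H[345:345+C.shape[0],420:420+C.shape[1]]=C
cv2.imwrite('pics/final.png',H[:,:,::-1])
E
```

```text
53.8 [ 0.177  -0.4893  0.2137] [-3.141 -0.     2.448] F [-0.15  1.25 -0.64] [0. 0. 0.] open 0.0673
```

View pics/final.png

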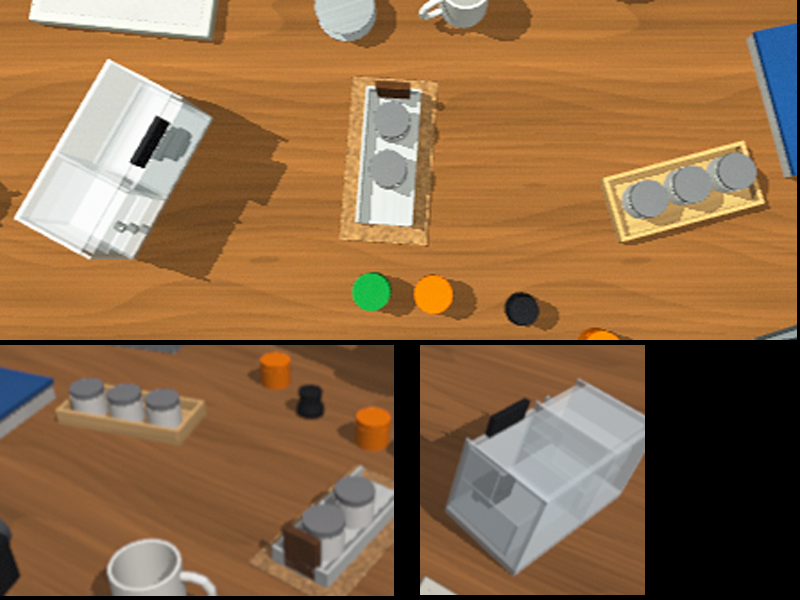

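The final view shows two heavy canisters upright in the tray on its mat and three light ones upright in the rack. The clips are in the shut bin, and the bystanders and look-alikes have not moved. One numeric check of the tab against the first picture, then hand in.

```bash
python3 - <<'E'
from h import *
a=np.load('top.npy'); b=eyes.read_camera('top')
f=lambda i:np.argwhere(i[155:205,85:125].max(2)<60)
print(f(a).mean(0),len(f(a)),f(b).mean(0),len(f(b)))
d=abs(f(a).mean(0)-f(b).mean(0)).max()
if d<.6: print(job.hand_in())
E
```

```text
[24.36363636 18.23553719] 242 [24.36363636 18.23553719] 242
the job is handed in; nothing more can be done
None
```

I handed the job in with all steps done: the four clips are in the fully shut bin, the tray is flat on its mat with the two heavy canisters, and the three light canisters stand upright in the rack.

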